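# Gauge, sort and set out cleaned clock parts

### The arm

A 7-joint arm with a two-finger parallel gripper is mounted at the origin on the work surface. World frame = base frame: x ahead of the robot, y to its left, z up, the work surface at z = 0. Lengths are in m, angles in rad, forces in N, time in s.
With the tool pointing down it reaches from about 0.425 to 0.925 m from the base axis. Payload 6.8 kg.
Tool frame: the origin (TCP) lies on the centre line of the jaws, within the pads' length; the fingertips stand 14 mm ahead of it and the grasp point (between the pads) lies 5 mm behind it; z points along the fingers, y is the line along which they close (so a half turn about z gives the same grasp; the last joint's range is limited). The gripper opens to 85 mm and grips with 20 to 120 N. Pads are 22 mm wide; open, the fingers measure 114 mm over their backs; the gripper's body (76 mm by 85 mm) begins 54 mm behind the grasp point. The pads swing forward as they close: fully open they stand 13 mm farther back than shut.
Start: joints at [-1.378, 0.477, 0.022, 1.555, -0.011, 1.109, -0.083], TCP at [0.2, 0.645, 0.245] pointing down, gripper open.
Joint ranges: [-2.96, 2.96], [-0.34, 2.1], [-1.41, 1.46], [0.24, 2.44], [-1.37, 4.51], [0.17, 1.92], [-2.96, 2.96]. Speed limits (rad/s): [2.39, 2.39, 3.14, 3.14, 3.14, 3.14, 3.14].

### API

Orientations are given as a unit quaternion [x, y, z, w].
In Python, from station import bot, capture, camera_model, spot_in gives the robot as it stands.
- The arm moves only by the tool apply_moves, never from a script. Its argument "commands" is a list of rows, each an object of numbers: "dx", "dy", "dz": the shift along the tool's x, y, z in mm; "ax", "ay", "az": the turn, a rotation vector about the tool's x, y, z in rad. In form: [{"dx": .., "dy": .., "dz": .., "ax": .., "ay": .., "az": ..}, ...]. A call has exactly 5 rows; each row shifts and turns the commanded pose from where the row before left it, along the tool's axes as they then stand; what a row does not reach is not made up. A row lasts 1/10 s, in which the tool goes at most 50 mm and 8.59 degrees, less where a joint would pass 70% of its speed; a pose out of reach is approached as far as the arm can. A call is refused whole if a number of a shift passes 50 or a number of a turn 0.15, either way. A call with a gripper value outside its range is refused whole. "fingers" is the gripper's target within -1 to 1 (fully open at 1, half-way at 0, shut at -1), set as the call begins (left out, the last holds). The fingers move at their own pace and stop on an object; "grip_force" is the grip in N (left out, the last holds). Time passes only in rows, so rows that do not move let the fingers close, or fill a call up. It gives the time, the measured TCP pose, the force, the opening and the grip force at its end, in the units of the state.
- bot.sense(): the state, without advancing time (a new reading comes with each control period).
- capture(name): name is "scene" or "top" or "wrist"; returns the picture (400x640x3 uint8, blue, green, red); there is no depth.
- camera_model(name): a dict with "fov_y" (degrees; the focal length in pixels is half the picture's height over the tangent of half this angle, whatever the lens; pixels are square), "cx", "cy" (the principal point, pixels), "R" (3x3) and "t" (3): a world point X has camera coordinates R X + t; the wrist camera has in their place "T_tool_cam" (4x4, takes a point from camera to tool coordinates, whose origin is the TCP and whose axes are the flange's). Camera axes: x right, y down, z forward; pixel columns grow to the right and rows downward; lengths in m; the calibration is good to about 2 mm. A picture is of the moment at which its call begins: read the wrist's pose just before it. camera_model takes no time and is no camera call.
- bot.sign_off(): hands the job in; it is judged then, once.
Trained networks look in the newest picture that a camera, given by its name, has taken for a name from the list of things; names that differ only in an ending like _2 or _b are one class to them, and where a whole thing is asked for, a point or a joint stands for the part that bears it (a point fixed in the world has none). Each returns a list of dicts, best first, with "conf" (0 to 1); they miss things now and then, are a little off and sometimes report something else, mostly with a low value. They report only what shows in the picture. A call takes as long as a camera call. They do not tell look-alikes from the thing itself.
- spot_in(name, camera): "point" ([x, y, z] in m, in world coordinates, good to about 4 mm: the middle of the surface that is visible of it).
The state is a dict: "t": time; "q": joint angles; "qvel": joint speeds; "joint_efforts": joint torques, N m; "eef_pos": TCP position; "tcp_rot": TCP orientation; "contact_force": force on the tool from outside, world axes, zero at the start; "ft_torque": the same for the moment, N m; "gripper_width": finger opening in m; "gripper_force": force on a finger pad.
Only numpy, scipy, OpenCV 4.12 (cv2) and the standard library are available. Lean on these libraries where they do the work, as an engineer would, in place of code of your own. Each camera call takes 0.05 s, during which the arm holds its last target. There are 200 camera calls.

### The job

Set out the cleaned parts of two clocks for assembly: check the brass mainspring barrel by standing it between the caliper's jaws, letting go of it and sliding the jaw shut until both jaws bear firmly on it; then stand the barrel and every lidded pot upright on the floor of the tray of their own colour (red or blue lid or cap). Move each dial from the drying rack to the sloped dial stand, its bottom edge square on the ledge, its back flat against the board and its face outward, and leave everything else on the bench where it is.

Things in the scene. Friction and masses are not known exactly. Their poses are not given: they have to be found in the camera images.
- stand: dark wooden dial stand, fixed, 190 mm wide (y), front to its -x: a green-faced board leaning back 20 degrees from upright (top towards +x) and, square to it, a ledge sloping down to the board; two dials fit side by side. Board face 58 mm high along the slope, so a dial's top stands 32 mm clear of it. Base 95 x 190 x 8 mm. Origin on the bench below the point seat
- seat (a point): middle of the line where the stand's board face meets its ledge, 30 mm above the bench; the line runs along the stand's y. The ledge is 20 mm deep with a front lip 6 mm high and 5 mm thick, leaving 15 mm between lip and board
- rack: grey plastic drying rack, fixed, 116 (x) x 90 (y) mm: 8 mm base and two open slots along y at x = -32 and +32 mm, each 11 mm wide between 8 mm thick ribs that reach 30 mm above the bench; dials stand on the base in the slots; origin at the centre of its underside
- caliper: long-jaw sliding caliper lying flat in a holder, fixed: beam 16 mm wide along y (+30 to -215 mm), its top 14 mm above the bench; jaws reach to x = -63 mm at 9 to 15 mm height, so a barrel stands on the bench between them with its ring below. The fixed jaw's face is at y = 0 and looks to -y. Origin on the bench below the beam's centre line at that face
- anvil (a point): on the fixed jaw's measuring face, 42 mm out from the beam's centre line towards the jaw tips, 12 mm above the bench; a good place for the part to touch
- jaw (a joint): opening between the caliper's two measuring faces in m: 0 shut, 0.09 fully open; the sliding jaw moves along the caliper's y (to -y as it opens), with about 1.2 N friction, and stays where it is left
- jaw_grip (a point): centre of the top of the black housing of the sliding jaw, 26 mm above the bench; the housing is 34 mm wide across the beam (x), 66 mm long (y) and reaches down to 10 mm; its jaw's measuring face lies 37 mm from this point towards the fixed jaw
- tray_red: open red plastic job tray, fixed to the bench, 150 (x) x 100 (y) x 18 mm high, walls and floor 4 mm thick; origin at the centre of its underside
- tray_blue: open blue plastic job tray, fixed to the bench, 150 (x) x 100 (y) x 18 mm high, walls and floor 4 mm thick; origin at the centre of its underside
- pot_red1: small round aluminium screw pot with a red lid, 34 mm diameter, 26 mm tall, about 50 g; origin at the centre of its underside, z up. May be absent
- pot_red2: small round aluminium screw pot with a red lid, 34 mm diameter, 26 mm tall, about 50 g; origin at the centre of its underside, z up. May be absent
- pot_blue1: small round aluminium screw pot with a blue lid, 34 mm diameter, 26 mm tall, about 50 g; origin at the centre of its underside, z up. May be absent
- pot_blue2: small round aluminium screw pot with a blue lid, 34 mm diameter, 26 mm tall, about 50 g; origin at the centre of its underside, z up. May be absent
- barrel_red: brass mainspring barrel with a red plastic end cap: upright drum 36 mm diameter, 36 mm tall, with a thin toothed ring (46 mm diameter, 4 mm high) round its foot, about 0.16 kg; origin at the centre of its underside, z up. One of the two barrels is present
- barrel_blue: brass mainspring barrel with a blue plastic end cap: upright drum 36 mm diameter, 36 mm tall, with a thin toothed ring (46 mm diameter, 4 mm high) round its foot, about 0.16 kg; origin at the centre of its underside, z up. One of the two barrels is present
- dial_white: square-framed clock dial, a flat brass plate with a white face: 8 mm thick (along its x), 64 mm wide (y), 90 mm high (z), about 0.16 kg; origin at the middle of its bottom edge face, z up along its height, the face looks to its -x. Starts upright in the rack. May be absent
- dial_black: square-framed clock dial, a flat brass plate with a black face: 8 mm thick (along its x), 64 mm wide (y), 90 mm high (z), about 0.16 kg; origin at the middle of its bottom edge face, z up along its height, the face looks to its -x. Starts upright in the rack. May be absent
- loupe: black eye loupe standing on its wide end, 34 mm diameter, 30 mm tall; not part of the job; origin at its underside
- oil_cup: white oil cup, 32 mm diameter, 16 mm tall; not part of the job; origin at its underside
- winding_key: brass winding key lying flat, 64 mm long, 34 mm wide, 9 mm high; not part of the job; origin on the bench at its middle
Things that resemble listed ones, but are neither listed nor needed, are in the scene too. What is shaped like the pot_red2 but brown or green is not meant.

How it is judged:
By the outcome, as a careful person would: the job done as asked, in the order asked, and still so for the second after the job is handed in, with the robot touching nothing.
Of pot_red1, pot_red2, pot_blue1, pot_blue2 only 3 to 4 are there at a start; the rules pass over those that are not, and their reading is None.
Of barrel_red, barrel_blue only 1 to 1 are there at a start; the rules pass over those that are not, and their reading is None.
Of dial_white, dial_black only 1 to 2 are there at a start; the rules pass over those that are not, and their reading is None.
At some moment in a run one of pot_red1, pot_red2, pot_blue1, pot_blue2 may be knocked a few centimetres aside while the robot is not near it.
It also fails if it takes over 210 s, if anything falls off the work surface, if the arm or the gripper's body presses on something with over 40 N, if the wrist force passes 120 N, or if a joint passes its speed limit or range.

## Working session

There is one attempt and no reset: what is moved stays moved. The work goes in short steps, Python scripts to look and compute and a tool call to move; the robot and the scene stay as the last step left them, time stands still between calls to the robot, and variables do not carry over. Pictures are saved under pics/ and viewed, at most 16 in all, crops included, and the job is handed in when it is done.

Besides the shell and the picture viewer there is one more tool, called by a JSON object that holds its "api" and its "payload". apply_moves: Moves the arm, as the interface text tells. Its arguments: {"type":"object","properties":{"commands":{"type":"array"},"fingers":{"type":"number"},"grip_force":{"type":"number"}},"required":["commands"]}

```bash
mkdir -p pics; ls
cat > h.py <<'E'
import numpy as np, cv2, json
from station import bot, capture, camera_model, spot_in
from scipy.spatial.transform import Rotation as Ro
def shot(cam,name=None):
    im=capture(cam)
    if name: cv2.imwrite('pics/%s.png'%name,im)
    return im
def cam(name,s=None):
    m=camera_model(name); f=200/np.tan(np.radians(m['fov_y']/2))
    if 'R' in m: R=np.array(m['R']);t=np.array(m['t'])
    else:
        T=np.array(m['T_tool_cam']); s=s or bot.sense()
        W=np.eye(4); W[:3,:3]=Ro.from_quat(s['tcp_rot']).as_matrix(); W[:3,3]=s['eef_pos']
        C=np.linalg.inv(W@T); R=C[:3,:3];t=C[:3,3]
    return f,m['cx'],m['cy'],R,t
def proj(c,X):
    f,cx,cy,R,t=c; p=R@np.array(X)+t; return np.array([cx+f*p[0]/p[2],cy+f*p[1]/p[2]])
def ray(c,uv,z):
    f,cx,cy,R,t=c; d=R.T@np.array([(uv[0]-cx)/f,(uv[1]-cy)/f,1]); o=-R.T@t
    return o+d*(z-o[2])/d[2]
def tri(cs,uvs):
    A=[];b=[]
    for c,uv in zip(cs,uvs):
        f,cx,cy,R,t=c; d=R.T@np.array([(uv[0]-cx)/f,(uv[1]-cy)/f,1]); d/=np.linalg.norm(d); o=-R.T@t
        P=np.eye(3)-np.outer(d,d); A.append(P); b.append(P@o)
    return np.linalg.solve(sum(A),sum(b))
E
python3 - <<'E'
from h import *
s=bot.sense();print({k:np.round(v,3).tolist() for k,v in s.items()})
shot('top','top0');shot('scene','scene0')
for n in ['top','scene']:
    c=cam(n);print(n,c[0],(-c[3].T@c[4]).round(3))
    for k in ['stand','rack','caliper','jaw','tray_red','tray_blue','pot_red1','pot_blue1','barrel_red','barrel_blue','dial_white','dial_black','loupe','oil_cup','winding_key']:
        r=spot_in(k,n); print(k,[(round(x['conf'],2),np.round(x['point'],3).tolist()) for x in r[:4]])
E
```

```text
pics
{'t': 0.0, 'q': [-1.378, 0.478, 0.022, 1.556, -0.011, 1.109, -0.083], 'qvel': [-0.0, -0.001, 0.003, 0.002, -0.0, -0.001, -0.001], 'joint_efforts': [0.0, -59.646, 1.608, -28.118, 0.013, 0.01, 0.0], 'eef_pos': [0.2, 0.644, 0.244], 'tcp_rot': [0.15, 0.989, -0.001, -0.0], 'contact_force': [0.8, 0.739, -0.402], 'ft_torque': [-0.026, 0.06, -0.027], 'gripper_force': 0.0, 'gripper_width': 0.085}
top 480.54667424322173 [0.218 0.015 1.385]
stand [(0.76, [0.514, 0.375, 0.036]), (0.57, [0.376, 0.192, 0.014])]
rack [(0.6, [0.655, 0.151, 0.008])]
caliper [(0.61, [0.64, -0.121, 0.013])]
jaw [(0.71, [0.57, 0.021, 0.03])]
tray_red []
tray_blue [(0.73, [0.478, -0.186, 0.002]), (0.47, [0.515, 0.369, 0.035]), (0.39, [0.642, -0.119, 0.01]), (0.34, [0.655, 0.154, 0.012])]
pot_red1 [(0.6, [0.72, -0.026, 0.028]), (0.59, [0.278, -0.246, 0.027]), (0.55, [0.421, -0.021, 0.026]), (0.41, [0.44, 0.051, 0.028])]
pot_blue1 [(0.69, [0.492, -0.026, 0.024])]
barrel_red [(0.4, [0.571, 0.018, 0.031])]
barrel_blue [(0.68, [0.48, -0.184, 0.004]), (0.3, [0.64, -0.119, 0.015])]
dial_white []
dial_black [(0.26, [0.656, 
[... 322 characters left out ...]
.018])]
jaw [(0.82, [0.645, -0.139, 0.028])]
tray_red [(0.85, [0.471, -0.32, 0.006])]
tray_blue [(0.79, [0.483, -0.185, 0.005])]
pot_red1 [(0.77, [0.726, -0.026, 0.022]), (0.63, [0.429, -0.026, 0.023]), (0.63, [0.295, -0.249, 0.026]), (0.51, [0.446, 0.049, 0.026])]
pot_blue1 [(0.55, [0.503, -0.026, 0.022]), (0.45, [0.426, 0.136, 0.025])]
barrel_red [(0.58, [0.647, -0.129, 0.012])]
barrel_blue [(0.63, [0.505, 0.136, 0.032]), (0.57, [0.647, -0.137, 0.03])]
dial_white [(0.66, [0.646, -0.128, 0.014]), (0.57, [0.615, 0.14, 0.074]), (0.21, [0.48, -0.183, 0.007])]
dial_black [(0.32, [0.502, 0.137, 0.027])]
loupe [(0.66, [0.577, 0.017, 0.023])]
oil_cup []
winding_key [(0.55, [0.652, -0.353, 0.007])]
```

View pics/top0.png

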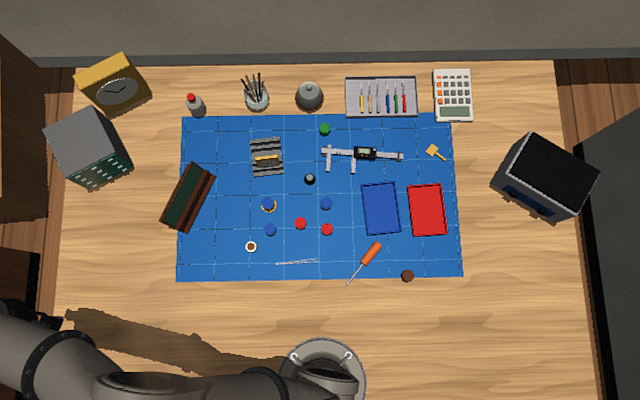

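View pics/scene0.png

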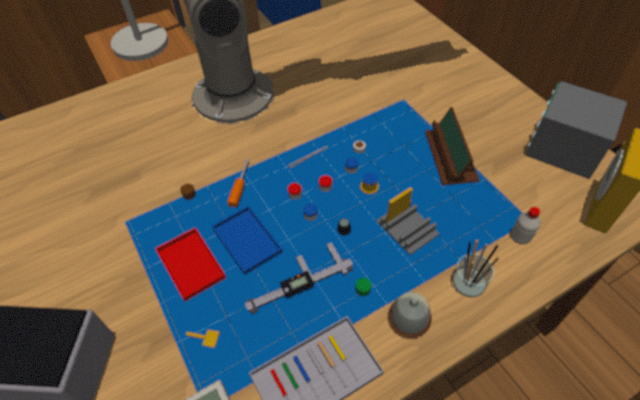

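The top view shows the blue-capped barrel at (268,204), blue pots at (326,203) and (270,229), and red pots at (300,224) and (327,229). The brown (407,275) and green (325,129) pots are decoys. One dial is in the rack at (267,157), seen from behind in the scene view at (398,205). The stand is at (188,197), and the caliper is open at (340,160).

```bash
cat >> h.py <<'E'
def Rt(yaw,tilt=0): # yaw: tool y = (−sin,cos) world ; tilt about tool y afterwards / x
    return Ro.from_euler('z',yaw)*Ro.from_matrix(np.diag([-1.,1,-1]))
def plan(pos,R,n=None,s=None,vmax=45):
    """rows (n multiple of 5): print tool-frame row values, from measured pose"""
    s=s or bot.sense(); R0=Ro.from_quat(s['tcp_rot']); d=np.array(pos)-np.array(s['eef_pos'])
    rv=(R0.inv()*R).as_rotvec(); 
    k=max(np.linalg.norm(d)*1000/vmax,np.linalg.norm(rv)/0.14)
    n=n or max(5,int(np.ceil(k/5)*5)); st=Ro.from_rotvec(rv/n); Rc=R0
    print('total d',(d*1000).round(1),'rv',rv.round(3),'rows',n)
    for i in range(n):
        v=Rc.inv().apply(d/n)*1000; 
        if i%5==0 or np.linalg.norm(rv)>.02: print(i,json.dumps(dict(zip(['dx','dy','dz','ax','ay','az'],[round(float(a),1) for a in v]+[round(float(a),4) for a in rv/n]))))
        Rc=Rc*st
E
python3 - <<'E'
from h import *
print(np.round(camera_model('wrist')['T_tool_cam'],3).tolist(), camera_model('wrist')['fov_y'])
plan([0.50,0.13,0.36],Rt(0.0))
T=cam('top');S=cam('scene')
pts={'barrel':((268,203),(371,180)),'potB1':((326,203),(311,209)),'potB2':((270,229),(352,163)),'potR1':((300,224),(326,181)),'potR2':((327,229),(295,188)),'stand':((188,197),(452,145))}
for k,(a,b) in pts.items(): print(k,tri([T,S],[a,b]).round(3), ray(T,a,.026).round(3))
for n,uv,z in [('calL',(325,153),.014),('calR',(402,157),.014),('house',(365,153),.026),('fixtip',(327,171),.015),('movtip',(353,173),.015),('blTL',(361,184),.018),('blTR',(395,182),.018),('blBR',(400,234),.018),('blBL',(366,236),.018),('rdTL',(408,185),.018),('rdTR',(443,183),.018),('rdBR',(447,234),.018),('rdBL',(412,236),.018),('stTL',(190,163),.05),('stTR',(216,171),.02),('stBR',(186,232),.02),('stBL',(161,225),.03)]:
    print(n,ray(T,uv,z).round(3))
E
```

```text
[[0.001, -0.966, -0.259, 0.066], [1.0, 0.001, 0.001, 0.001], [-0.0, -0.259, 0.966, -0.129], [0.0, 0.0, 0.0, 1.0]] 62.5246383076837
total d [ 300.  -514.7  114.7] rv [ 0.    -0.    -0.301] rows 15
0 {"dx": -29.3, "dy": -26.8, "dz": -7.6, "ax": 0.0, "ay": -0.0, "az": -0.0201}
1 {"dx": -28.7, "dy": -27.4, "dz": -7.6, "ax": 0.0, "ay": -0.0, "az": -0.0201}
2 {"dx": -28.2, "dy": -28.0, "dz": -7.6, "ax": 0.0, "ay": -0.0, "az": -0.0201}
3 {"dx": -27.6, "dy": -28.6, "dz": -7.6, "ax": 0.0, "ay": -0.0, "az": -0.0201}
4 {"dx": -27.0, "dy": -29.1, "dz": -7.6, "ax": 0.0, "ay": -0.0, "az": -0.0201}
5 {"dx": -26.4, "dy": -29.6, "dz": -7.6, "ax": 0.0, "ay": -0.0, "az": -0.0201}
6 {"dx": -25.8, "dy": -30.2, "dz": -7.6, "ax": 0.0, "ay": -0.0, "az": -0.0201}
7 {"dx": -25.2, "dy": -30.7, "dz": -7.6, "ax": 0.0, "ay": -0.0, "az": -0.0201}
8 {"dx": -24.6, "dy": -31.2, "dz": -7.6, "ax": 0.0, "ay": -0.0, "az": -0.0201}
9 {"dx": -24.0, "dy": -31.7, "dz": -7.6, "ax": 0.0, "ay": -0.0, "az": -0.0201}
10 {"dx": -23.3, "dy": -32.1, "dz": -7.6, "ax": 0.0, "ay": -0.0, "az": -0.0201}
11 {"dx": -22.7, "dy": -32.6, "dz"
[... 343 characters left out ...]
496 -0.022  0.02 ] [ 0.494 -0.023  0.026]
potB2 [0.423 0.14  0.017] [0.421 0.138 0.026]
potR1 [0.437 0.055 0.014] [0.434 0.052 0.026]
potR2 [ 0.42  -0.023  0.019] [ 0.418 -0.025  0.026]
stand [0.519 0.377 0.036] [0.519 0.375 0.026]
calL [ 0.648 -0.024  0.014]
calR [ 0.632 -0.253  0.014]
house [ 0.643 -0.142  0.026]
fixtip [ 0.593 -0.029  0.015]
movtip [ 0.585 -0.105  0.015]
blTL [ 0.551 -0.127  0.018]
blTR [ 0.555 -0.227  0.018]
blBR [ 0.401 -0.234  0.018]
blBL [ 0.397 -0.136  0.018]
rdTL [ 0.545 -0.265  0.018]
rdTR [ 0.55  -0.368  0.018]
rdBR [ 0.399 -0.368  0.018]
rdBL [ 0.395 -0.268  0.018]
stTL [0.614 0.367 0.05 ]
stTR [0.597 0.298 0.02 ]
stBR [0.418 0.379 0.02 ]
stBL [0.437 0.448 0.03 ]
```

{"api": "apply_moves", "payload": {"commands": [{"dx":0,"dy":0,"dz":-20,"ax":0,"ay":0,"az":-0.15},{"dx":0,"dy":0,"dz":-20,"ax":0,"ay":0,"az":-0.151},{"dx":-30,"dy":-37,"dz":-5,"ax":0,"ay":0,"az":0},{"dx":-30,"dy":-37,"dz":-5,"ax":0,"ay":0,"az":0},{"dx":-30,"dy":-37,"dz":-5,"ax":0,"ay":0,"az":0}]}}

```text
out of range; nothing moved
```

{"api": "apply_moves", "payload": {"commands": [{"dx":-25,"dy":-45,"dz":-10,"ax":0,"ay":0,"az":0},{"dx":-25,"dy":-45,"dz":-10,"ax":0,"ay":0,"az":0},{"dx":-25,"dy":-45,"dz":-10,"ax":0,"ay":0,"az":0},{"dx":-25,"dy":-45,"dz":-10,"ax":0,"ay":0,"az":0},{"dx":-25,"dy":-45,"dz":-10,"ax":0,"ay":0,"az":0}]}}

```text
t: 2.1
eef_pos: [0.2505, 0.4025, 0.2934]
tcp_rot: [0.15, 0.989, 0.0, 0.0]
contact_force: [1.1, -0.6, 0.2]
gripper_width: 0.0852
gripper_force: 0.0
```

{"api": "apply_moves", "payload": {"commands": [{"dx":-25,"dy":-45,"dz":-5,"ax":0,"ay":0,"az":0},{"dx":-25,"dy":-45,"dz":-5,"ax":0,"ay":0,"az":0},{"dx":-10,"dy":-40,"dz":0,"ax":0,"ay":0,"az":0},{"dx":0,"dy":-30,"dz":0,"ax":0,"ay":0,"az":0},{"dx":0,"dy":0,"dz":0,"ax":0,"ay":0,"az":0}]}}

```text
t: 2.6
eef_pos: [0.2589, 0.2337, 0.3025]
tcp_rot: [0.152, 0.988, 0.0, -0.0]
contact_force: [0.6, 0.7, 0.5]
gripper_width: 0.0852
gripper_force: 0.0
```

{"api": "apply_moves", "payload": {"commands": [{"dx":0,"dy":0,"dz":-15,"ax":0,"ay":0,"az":-0.14},{"dx":0,"dy":0,"dz":-15,"ax":0,"ay":0,"az":-0.14},{"dx":-35,"dy":0,"dz":-10,"ax":0,"ay":0,"az":-0.02},{"dx":-35,"dy":-10,"dz":-10,"ax":0,"ay":0,"az":0},{"dx":-35,"dy":-10,"dz":0,"ax":0,"ay":0,"az":0}]}}

```text
t: 3.1
eef_pos: [0.3664, 0.2176, 0.3543]
tcp_rot: [-0.001, 1.0, 0.001, 0.001]
contact_force: [0.1, 1.1, -0.4]
gripper_width: 0.0853
gripper_force: 0.0
```

{"api": "apply_moves", "payload": {"commands": [{"dx":-35,"dy":-15,"dz":0,"ax":0,"ay":0,"az":0},{"dx":-35,"dy":-15,"dz":0,"ax":0,"ay":0,"az":0},{"dx":-35,"dy":-15,"dz":0,"ax":0,"ay":0,"az":0},{"dx":-30,"dy":-15,"dz":0,"ax":0,"ay":0,"az":0},{"dx":0,"dy":0,"dz":0,"ax":0,"ay":0,"az":0}]}}

```text
t: 3.6
eef_pos: [0.5029, 0.1543, 0.3526]
tcp_rot: [0.003, 1.0, -0.001, 0.001]
contact_force: [-0.5, -0.1, 0.0]
gripper_width: 0.0853
gripper_force: 0.0
```

Run:
```python
from h import *
s=bot.sense();print(s['eef_pos'],s['tcp_rot'],s['q'])
im=shot('wrist','w1')
for k in ['pot_red1','pot_blue1','barrel_blue','dial_white','dial_black','rack','stand','jaw']:
    r=spot_in(k,'wrist'); print(k,[(round(x['conf'],2),np.round(x['point'],3).tolist()) for x in r[:4]])
```

```text
[0.50288966 0.15426737 0.35259008] [ 0.00283117  0.99999466 -0.00111273  0.00119329] [-0.88240656  0.1387642   0.52654381  1.7975001  -0.07088402  1.22329127
  1.22916204]
pot_red1 [(0.79, [0.43, -0.018, 0.03]), (0.75, [0.441, 0.052, 0.026])]
pot_blue1 [(0.96, [0.425, 0.137, 0.026]), (0.78, [0.498, -0.017, 0.028])]
barrel_blue [(0.82, [0.498, 0.145, 0.033])]
dial_white []
dial_black []
rack [(0.98, [0.652, 0.154, 0.019])]
stand [(0.62, [0.511, 0.375, 0.04])]
jaw [(0.75, [0.642, -0.132, 0.026])]
```

View pics/w1.png

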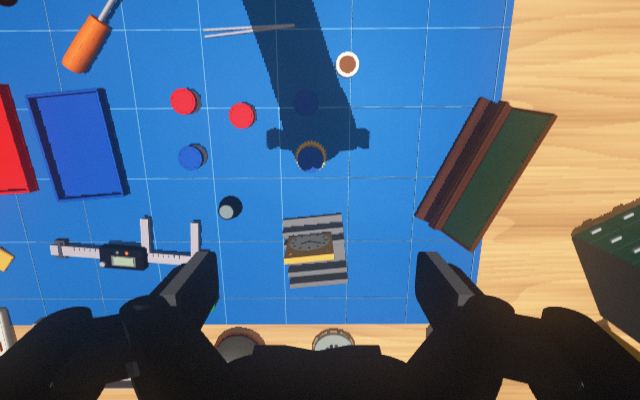

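The wrist view shows the barrel at (311,157), the red pots at (184,101) and (242,115), and one blue pot at (192,156). The black-faced dial is in the -x slot at (308,245). The caliper is open at (147..195,235), and the stand is at (485,170).

{"api": "apply_moves", "payload": {"commands": [{"dx":1,"dy":-2,"dz":45,"ax":0,"ay":0,"az":0},{"dx":1,"dy":-2,"dz":45,"ax":0,"ay":0,"az":0},{"dx":1,"dy":-2,"dz":45,"ax":0,"ay":0,"az":0},{"dx":1,"dy":-2,"dz":45,"ax":0,"ay":0,"az":0},{"dx":0,"dy":0,"dz":20,"ax":0,"ay":0,"az":0}], "fingers": 0.5, "grip_force": 60}}

```text
t: 4.55
eef_pos: [0.4928, 0.1477, 0.1492]
tcp_rot: [0.0, 1.0, -0.001, -0.002]
contact_force: [0.4, -0.4, 0.0]
gripper_width: 0.0639
gripper_force: 0.0
```

{"api": "apply_moves", "payload": {"commands": [{"dx":0,"dy":0,"dz":0},{"dx":0,"dy":0,"dz":0},{"dx":0,"dy":0,"dz":0},{"dx":0,"dy":0,"dz":0},{"dx":0,"dy":0,"dz":0}]}}

```text
invalid input
```

Run:
```python
from h import *
s=bot.sense();print(s['eef_pos'],s['tcp_rot'],s['gripper_width'])
im=shot('wrist','w2');r=spot_in('barrel_blue','wrist');print(r[:2])
c=cam('wrist',s)
X=np.array([0.499,0.146,0.036]);print(proj(c,X))
h=cv2.cvtColor(im,cv2.COLOR_BGR2HSV)
p=proj(c,X).astype(int); w=90
cv2.imwrite('pics/w2c.png',cv2.resize(im[max(0,p[1]-w):p[1]+w,p[0]-w:p[0]+w],None,fx=3,fy=3)); print(p-w)
```

```text
[0.49280281 0.14770727 0.14921414] [ 2.15669041e-04  9.99996651e-01 -1.11375391e-03 -2.32597296e-03] 0.0639282697226637
[{'point': [0.4944, 0.1461, 0.0358], 'conf': 0.85}]
[313.15025771 211.09756837]
[223 121]
```

View pics/w2c.png

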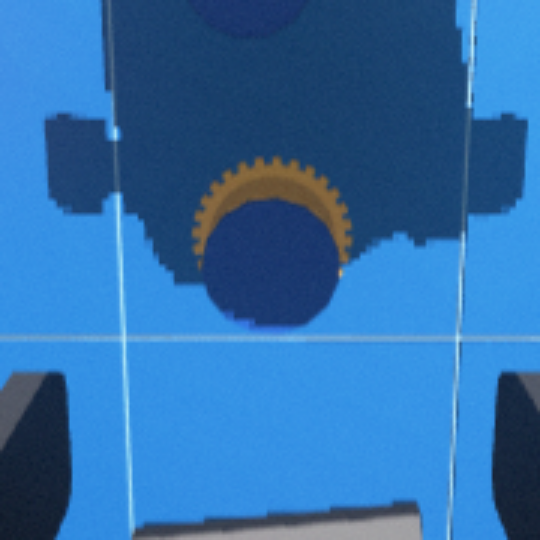

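The crop shows the barrel cap centred at full-frame pixel (313,209), so the barrel is at x≈0.497, y≈0.146.

{"api": "apply_moves", "payload": {"commands": [{"dx":-2,"dy":-1,"dz":40,"ax":0,"ay":0,"az":0},{"dx":-2,"dy":-0.7,"dz":40,"ax":0,"ay":0,"az":0},{"dx":0,"dy":0,"dz":39,"ax":0,"ay":0,"az":0},{"dx":0,"dy":0,"dz":0,"ax":0,"ay":0,"az":0},{"dx":0,"dy":0,"dz":0,"ax":0,"ay":0,"az":0}]}}

```text
t: 5.15
eef_pos: [0.5003, 0.147, 0.0351]
tcp_rot: [0.0, 1.0, 0.0, 0.0]
contact_force: [0.3, 0.0, 0.0]
gripper_width: 0.0643
gripper_force: 0.0
```

{"api": "apply_moves", "payload": {"commands": [{"dx":0,"dy":0,"dz":0,"ax":0,"ay":0,"az":0},{"dx":0,"dy":0,"dz":0,"ax":0,"ay":0,"az":0},{"dx":0,"dy":0,"dz":0,"ax":0,"ay":0,"az":0},{"dx":0,"dy":0,"dz":0,"ax":0,"ay":0,"az":0},{"dx":0,"dy":0,"dz":0,"ax":0,"ay":0,"az":0}], "fingers": -1}}

```text
t: 5.65
eef_pos: [0.501, 0.1473, 0.0363]
tcp_rot: [0.0, 1.0, 0.001, 0.002]
contact_force: [-1.5, -1.1, 12.1]
gripper_width: 0.0335
gripper_force: 58.4
```

{"api": "apply_moves", "payload": {"commands": [{"dx":0,"dy":0,"dz":-10,"ax":0,"ay":0,"az":0},{"dx":0,"dy":0,"dz":-30,"ax":0,"ay":0,"az":0},{"dx":0,"dy":0,"dz":-45,"ax":0,"ay":0,"az":0},{"dx":0,"dy":-30,"dz":-45,"ax":0,"ay":0,"az":0},{"dx":0,"dy":-45,"dz":-30,"ax":0,"ay":0,"az":0}]}}

```text
t: 6.15
eef_pos: [0.5005, 0.0791, 0.1919]
tcp_rot: [-0.002, 1.0, 0.001, 0.002]
contact_force: [1.2, -0.3, -1.6]
gripper_width: 0.0335
gripper_force: 60.1
```

{"api": "apply_moves", "payload": {"commands": [{"dx":0,"dy":-45,"dz":0,"ax":0,"ay":0,"az":0},{"dx":0,"dy":-45,"dz":0,"ax":0,"ay":0,"az":0},{"dx":0,"dy":-30,"dz":0,"ax":0,"ay":0,"az":0},{"dx":0,"dy":0,"dz":0,"ax":0,"ay":0,"az":0},{"dx":0,"dy":0,"dz":0,"ax":0,"ay":0,"az":0}]}}

```text
t: 6.65
eef_pos: [0.4991, -0.0431, 0.1888]
tcp_rot: [0.001, 1.0, 0.0, 0.0]
contact_force: [0.6, 0.3, -2.6]
gripper_width: 0.0335
gripper_force: 60.3
```

Run:
```python
from h import *
s=bot.sense();print(s['eef_pos'],s['tcp_rot'],s['gripper_width'],s['contact_force'])
im=shot('wrist','w3')
cv2.imwrite('pics/w3c.png',cv2.resize(im[150:400,100:460],None,fx=2.2,fy=2.2,interpolation=cv2.INTER_CUBIC))
```

```text
[ 0.49907311 -0.04310604  0.18884204] [1.41175486e-03 9.99998799e-01 4.28706772e-04 4.75497007e-04] 0.0334946464658843 [ 0.55171883  0.27870274 -2.58210042]
```

View pics/w3c.png

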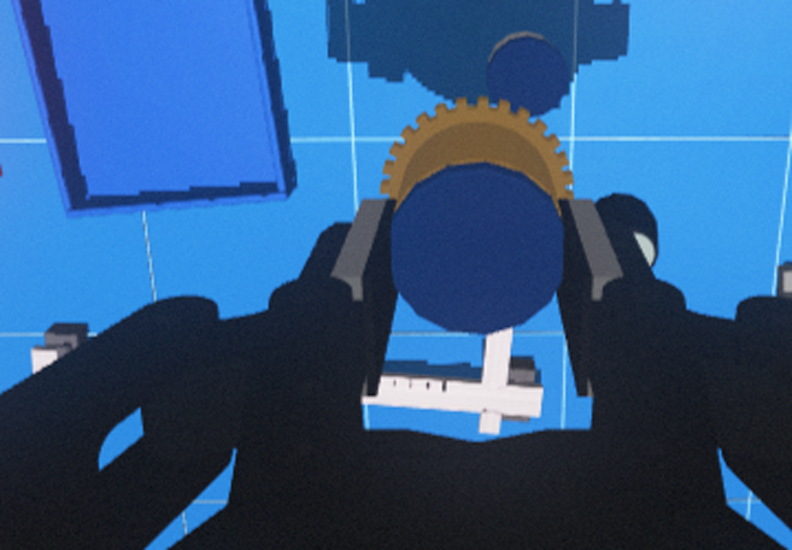

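The barrel is held upright by its drum, cap at about full-frame (317,263). The caliper is partly hidden, so I measure it in the earlier w1 picture.

Run:
```python
from h import *
im=cv2.imread('pics/w1.png')
a=cv2.resize(im[205:280,40:230],None,fx=4,fy=4,interpolation=cv2.INTER_CUBIC)
cv2.imwrite('pics/w1c.png',a)
s=bot.sense(); c=cam('wrist',s); print(ray(c,(316.8,262.7),s['eef_pos'][2]-.0003)-s['eef_pos'])
```

```text
[-0.00386002  0.00112416 -0.0003    ]
```

View pics/w1c.png

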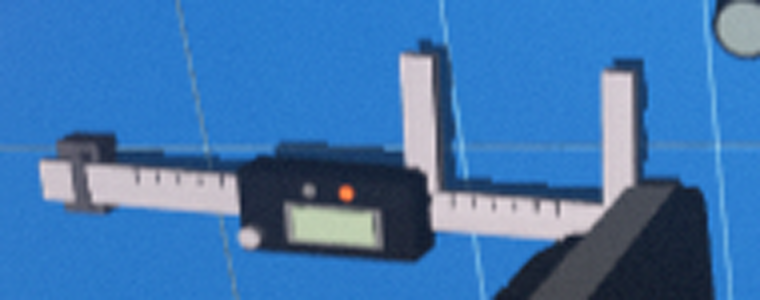

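Run:
```python
from h import *
s={'eef_pos':[0.50288966,0.15426737,0.35259008],'tcp_rot':[0.00283117,0.99999466,-0.00111273,0.00119329]}
c=cam('wrist',s)
for n,u,v,z in [('fixtip',603,70,.015),('fixtipR',635,72,.015),('fixroot',604,195,.015),('movtip',437,53,.015),('movtipL',400,54,.015),('movroot',440,187,.015),('beamU_r',590,204,.014),('beamU_l',120,163,.014),('beamL_r',560,238,.014),('beamL_l',100,203,.014),('housTL',240,163,.026),('housTR',430,172,.026),('housBR',432,258,.026),('housBL',240,242,.026)]:
    print(n,ray(c,(40+u/4,205+v/4),z).round(4))
```

```text
fixtip [ 0.5942 -0.0333  0.015 ]
fixtipR [ 0.5951 -0.0214  0.015 ]
fixroot [ 0.6447 -0.0381  0.015 ]
movtip [ 0.5873 -0.0943  0.015 ]
movtipL [ 0.5877 -0.1082  0.015 ]
movroot [ 0.6411 -0.1006  0.015 ]
beamU_r [ 0.6488 -0.0443  0.014 ]
beamU_l [ 0.6312 -0.222   0.014 ]
beamL_r [ 0.6631 -0.0575  0.014 ]
beamL_l [ 0.6477 -0.233   0.014 ]
housTL [ 0.6264 -0.1676  0.026 ]
housTR [ 0.6303 -0.0974  0.026 ]
housBR [ 0.6654 -0.1015  0.026 ]
housBL [ 0.6585 -0.1733  0.026 ]
```

{"api": "apply_moves", "payload": {"commands": [{"dx":0,"dy":0,"dz":0,"ax":0,"ay":0,"az":0.09},{"dx":-30,"dy":-2.6,"dz":0,"ax":0,"ay":0,"az":0},{"dx":-30,"dy":-2.6,"dz":0,"ax":0,"ay":0,"az":0},{"dx":-30,"dy":-2.6,"dz":0,"ax":0,"ay":0,"az":0},{"dx":-28.7,"dy":-2.5,"dz":0,"ax":0,"ay":0,"az":0}]}}

```text
t: 7.2
eef_pos: [0.6179, -0.0612, 0.1879]
tcp_rot: [0.044, 0.999, 0.0, -0.0]
contact_force: [0.7, -0.1, -1.9]
gripper_width: 0.0334
gripper_force: 60.3
```

{"api": "apply_moves", "payload": {"commands": [{"dx":0,"dy":0,"dz":40,"ax":0,"ay":0,"az":0},{"dx":0,"dy":0,"dz":40,"ax":0,"ay":0,"az":0},{"dx":0,"dy":0,"dz":33,"ax":0,"ay":0,"az":0},{"dx":0,"dy":0,"dz":0,"ax":0,"ay":0,"az":0},{"dx":0,"dy":0,"dz":0,"ax":0,"ay":0,"az":0}]}}

```text
t: 7.7
eef_pos: [0.6167, -0.0624, 0.0754]
tcp_rot: [0.045, 0.999, 0.0, -0.0]
contact_force: [1.1, -0.9, -1.7]
gripper_width: 0.0334
gripper_force: 60.3
```

Run:
```python
from h import *
s=bot.sense();print(s['eef_pos'],s['tcp_rot'],s['gripper_width'],s['contact_force'])
im=shot('wrist','w4')
cv2.imwrite('pics/w4c.png',im[100:400,100:560])
c=cam('wrist',s)
yc=np.array([.09,.996,0]);xc=np.array([.996,-.09,0])
O=np.array([.6569,-.039,.015])
for n,P in [('fixtip',O-.063*xc),('movtip',O-.063*xc-.0614*yc),('fix 50',O-.05*xc)]: print(n,proj(c,P).round(1))
```

```text
[ 0.61671041 -0.0623791   0.07536616] [ 4.45304745e-02  9.99007963e-01  1.43181652e-04 -3.26727227e-04] 0.033396576002539986 [ 1.1446166  -0.90312799 -1.69861666]
fixtip [360.6 185.1]
movtip [256.  184.9]
fix 50 [359.8 206.4]
```

View pics/w4c.png

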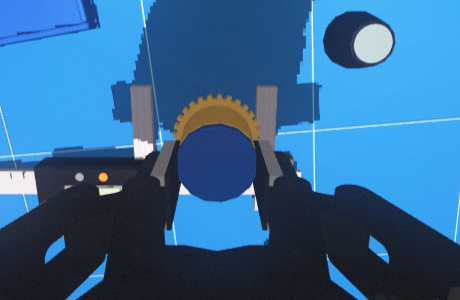

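The jaws straddle the barrel: fixed face at (357,186), moving face at (255,185). The ring is centred about 6 mm too far towards the fixed jaw, so I shift -4 mm before lowering.

{"api": "apply_moves", "payload": {"commands": [{"dx":0,"dy":-4,"dz":0,"ax":0,"ay":0,"az":0},{"dx":0,"dy":0,"dz":0,"ax":0,"ay":0,"az":0},{"dx":0,"dy":0,"dz":13,"ax":0,"ay":0,"az":0},{"dx":0,"dy":0,"dz":13,"ax":0,"ay":0,"az":0},{"dx":0,"dy":0,"dz":7,"ax":0,"ay":0,"az":0}]}}

```text
t: 8.25
eef_pos: [0.6151, -0.0673, 0.0401]
tcp_rot: [0.045, 0.999, 0.0, -0.001]
contact_force: [0.0, 0.1, -1.4]
gripper_width: 0.0335
gripper_force: 60.3
```

{"api": "apply_moves", "payload": {"commands": [{"dx":0,"dy":0,"dz":4,"ax":0,"ay":0,"az":0},{"dx":0,"dy":3,"dz":0,"ax":0,"ay":0,"az":0},{"dx":0,"dy":2,"dz":0,"ax":0,"ay":0,"az":0},{"dx":0,"dy":0,"dz":0,"ax":0,"ay":0,"az":0},{"dx":0,"dy":0,"dz":0,"ax":0,"ay":0,"az":0}]}}

```text
t: 8.75
eef_pos: [0.6168, -0.0626, 0.0382]
tcp_rot: [0.045, 0.999, 0.0, 0.0]
contact_force: [0.3, -0.1, -0.7]
gripper_width: 0.0339
gripper_force: 60.3
```

{"api": "apply_moves", "payload": {"commands": [{"dx":0,"dy":0,"dz":1,"ax":0,"ay":0,"az":0},{"dx":0,"dy":0,"dz":1,"ax":0,"ay":0,"az":0},{"dx":0,"dy":0,"dz":0,"ax":0,"ay":0,"az":0},{"dx":0,"dy":0,"dz":0,"ax":0,"ay":0,"az":0},{"dx":0,"dy":0,"dz":0,"ax":0,"ay":0,"az":0}]}}

```text
t: 9.25
eef_pos: [0.6167, -0.0628, 0.0364]
tcp_rot: [0.045, 0.999, 0.0, 0.0]
contact_force: [-1.9, 0.2, 5.8]
gripper_width: 0.0333
gripper_force: 61.0
```

{"api": "apply_moves", "payload": {"commands": [{"dx":0,"dy":0,"dz":0,"ax":0,"ay":0,"az":0},{"dx":0,"dy":0,"dz":0,"ax":0,"ay":0,"az":0},{"dx":0,"dy":0,"dz":0,"ax":0,"ay":0,"az":0},{"dx":0,"dy":0,"dz":-5,"ax":0,"ay":0,"az":0},{"dx":0,"dy":0,"dz":-10,"ax":0,"ay":0,"az":0}], "fingers": 0.3}}

```text
t: 9.75
eef_pos: [0.616, -0.0627, 0.0508]
tcp_rot: [0.045, 0.999, -0.0, -0.001]
contact_force: [-1.0, 0.3, -0.1]
gripper_width: 0.0556
gripper_force: 0.0
```

{"api": "apply_moves", "payload": {"commands": [{"dx":0,"dy":0,"dz":-25,"ax":0,"ay":0,"az":0},{"dx":0,"dy":0,"dz":-40,"ax":0,"ay":0,"az":0},{"dx":0,"dy":-20,"dz":-40,"ax":0,"ay":0,"az":0},{"dx":0,"dy":-30,"dz":-20,"ax":0,"ay":0,"az":0},{"dx":0,"dy":0,"dz":0,"ax":0,"ay":0,"az":0}], "fingers": 0.6}}

```text
t: 10.25
eef_pos: [0.6132, -0.1187, 0.1811]
tcp_rot: [0.049, 0.999, -0.001, 0.004]
contact_force: [-1.2, -0.9, 1.0]
gripper_width: 0.0682
gripper_force: 0.0
```

Run:
```python
from h import *
s=bot.sense();print(s['eef_pos'],s['tcp_rot'],s['gripper_width'],s['contact_force'],s['q'])
im=shot('wrist','w5')
cv2.imwrite('pics/w5c.png',cv2.resize(im[100:350,140:500],None,fx=2,fy=2))
for k in ['jaw','barrel_blue']: print(k,spot_in(k,'wrist')[:1])
```

```text
[ 0.61323685 -0.11869703  0.18113739] [ 0.04869065  0.99880515 -0.00147891  0.00391213] 0.06820182178172543 [-1.23329131 -0.85969807  0.99829395] [-0.32452708  0.50780501  0.56884182  1.77855905 -0.32737081  0.94233235
  1.85316749]
jaw [{'point': [0.6418, -0.1344, 0.0276], 'conf': 0.89}]
barrel_blue [{'point': [0.6134, -0.0637, 0.0342], 'conf': 0.81}]
```

View pics/w5c.png

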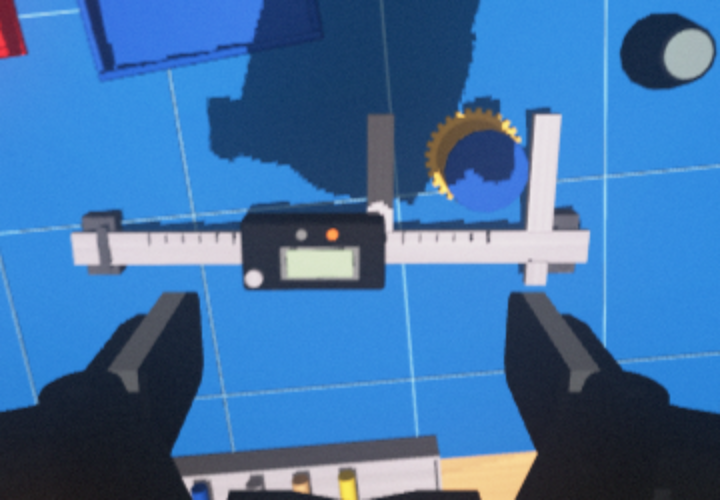

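Barrel stands upright between the jaws (crop (487,170)), fixed jaw to its right at (540,170), and the housing centre is at crop (314,251).

Run:
```python
from h import *
s=bot.sense();c=cam('wrist',s)
f=lambda u,v:(140+u/2,100+v/2)
H=ray(c,f(314,251),.026);print('house',H)
for n,u,v in [('fixtip',535,114),('fixroot',528,228),('movtip',394,114),('beamL',76,236),('beamR',588,232)]: print(n,ray(c,f(u,v),.015).round(4))
print('cap',ray(c,f(485,170),.036).round(4), 'move', (H-s['eef_pos'])*1000)
```

```text
house [ 0.64139567 -0.13091997  0.026     ]
fixtip [ 0.5906 -0.0284  0.015 ]
fixroot [ 0.6429 -0.0326  0.015 ]
movtip [ 0.585  -0.0902  0.015 ]
beamL [ 0.6279 -0.2406  0.015 ]
beamR [ 0.6473 -0.0051  0.015 ]
cap [ 0.609  -0.0552  0.036 ] move [  29.4902139   -18.9023004  -150.16793208]
```

{"api": "apply_moves", "payload": {"commands": [{"dx":0,"dy":0,"dz":0,"ax":0,"ay":0,"az":-0.143},{"dx":0,"dy":0,"dz":0,"ax":0,"ay":0,"az":-0.143},{"dx":0,"dy":0,"dz":0,"ax":0,"ay":0,"az":-0.143},{"dx":0,"dy":0,"dz":0,"ax":0,"ay":0,"az":-0.143},{"dx":0,"dy":0,"dz":0,"ax":0,"ay":0,"az":-0.143}]}}

```text
t: 10.9
eef_pos: [0.6116, -0.1107, 0.1748]
tcp_rot: [-0.311, 0.95, 0.001, -0.001]
contact_force: [-0.4, -0.5, 0.7]
gripper_width: 0.0684
gripper_force: 0.0
```

{"api": "apply_moves", "payload": {"commands": [{"dx":0,"dy":0,"dz":0,"ax":0,"ay":0,"az":-0.143},{"dx":0,"dy":0,"dz":0,"ax":0,"ay":0,"az":-0.143},{"dx":0,"dy":0,"dz":0,"ax":0,"ay":0,"az":-0.143},{"dx":0,"dy":0,"dz":0,"ax":0,"ay":0,"az":-0.143},{"dx":0,"dy":0,"dz":0,"ax":0,"ay":0,"az":-0.143}]}}

```text
t: 11.4
eef_pos: [0.6107, -0.1103, 0.1727]
tcp_rot: [-0.608, 0.794, 0.002, -0.003]
contact_force: [-0.2, -0.8, -2.0]
gripper_width: 0.0685
gripper_force: 0.0
```

{"api": "apply_moves", "payload": {"commands": [{"dx":0,"dy":0,"dz":0,"ax":0,"ay":0,"az":-0.141},{"dx":0,"dy":0,"dz":0,"ax":0,"ay":0,"az":0},{"dx":0,"dy":0,"dz":0,"ax":0,"ay":0,"az":0},{"dx":0,"dy":0,"dz":0,"ax":0,"ay":0,"az":0},{"dx":0,"dy":0,"dz":0,"ax":0,"ay":0,"az":0}]}}

```text
t: 11.9
eef_pos: [0.6103, -0.1121, 0.1721]
tcp_rot: [-0.647, 0.762, 0.003, -0.004]
contact_force: [-0.1, 0.7, -0.2]
gripper_width: 0.0686
gripper_force: 0.0
```

{"api": "apply_moves", "payload": {"commands": [{"dx":0,"dy":0,"dz":0,"ax":0,"ay":0,"az":-0.07},{"dx":9,"dy":-17,"dz":30,"ax":0,"ay":0,"az":0},{"dx":9,"dy":-16.5,"dz":40,"ax":0,"ay":0,"az":0},{"dx":0,"dy":0,"dz":40,"ax":0,"ay":0,"az":0},{"dx":0,"dy":0,"dz":0,"ax":0,"ay":0,"az":0}]}}

```text
t: 12.4
eef_pos: [0.6368, -0.1326, 0.0562]
tcp_rot: [-0.674, 0.739, 0.007, -0.008]
contact_force: [-1.2, 0.1, -0.0]
gripper_width: 0.0686
gripper_force: 0.0
```

{"api": "apply_moves", "payload": {"commands": [{"dx":0,"dy":0,"dz":0,"ax":0,"ay":0,"az":0},{"dx":0,"dy":0,"dz":0,"ax":0,"ay":0,"az":0},{"dx":0,"dy":0,"dz":0,"ax":0,"ay":0,"az":0},{"dx":0,"dy":0,"dz":0,"ax":0,"ay":0,"az":0},{"dx":0,"dy":0,"dz":0,"ax":0,"ay":0,"az":0}]}}

```text
t: 12.9
eef_pos: [0.6415, -0.1334, 0.0633]
tcp_rot: [-0.674, 0.739, 0.003, -0.003]
contact_force: [0.5, -0.1, -0.3]
gripper_width: 0.0684
gripper_force: 0.0
```

Run:
```python
from h import *
s=bot.sense()
plan([0.642,-.133,.027],Rt(1.485),n=5)
im=shot('wrist','w6')
print([ (n,spot_in(n,'wrist')[:1]) for n in ('jaw','barrel_blue')])
```

```text
total d [  0.5   0.4 -36.3] rv [ 0.008 -0.    -0.007] rows 5
0 {"dx": -0.1, "dy": -0.2, "dz": 7.3, "ax": 0.0015, "ay": -0.0001, "az": -0.0013}
[('jaw', [{'point': [0.6438, -0.1382, 0.0286], 'conf': 0.77}]), ('barrel_blue', [{'point': [0.6195, -0.0741, 0.0189], 'conf': 0.56}])]
```

View pics/w6.png

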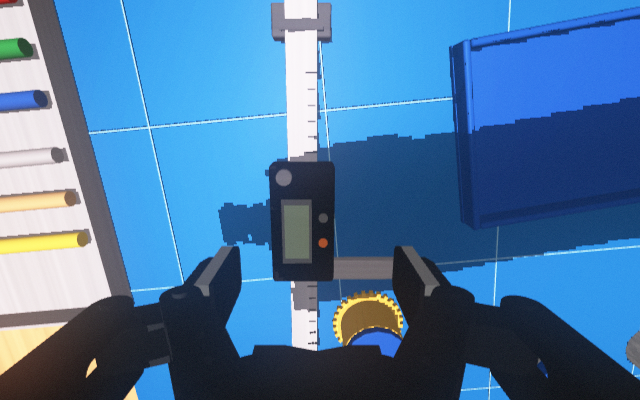

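The housing is centred at (302,221) with its jaw blade at (370,267). The barrel is partly hidden at (368,330).

Run:
```python
from h import *
s=bot.sense();c=cam('wrist',s)
H=ray(c,(303,221),.026);print(H, H-s['eef_pos'], Ro.from_quat(s['tcp_rot']).inv().apply(H-s['eef_pos']))
```

```text
[ 0.64678852 -0.14378778  0.026     ] [ 0.00576184 -0.01036562 -0.03647974] [ 0.00978637 -0.00701856  0.03641954]
```

{"api": "apply_moves", "payload": {"commands": [{"dx":6,"dy":-5,"dz":6,"ax":0,"ay":0,"az":0},{"dx":0,"dy":0,"dz":10,"ax":0,"ay":0,"az":0},{"dx":0,"dy":0,"dz":10,"ax":0,"ay":0,"az":0},{"dx":0,"dy":0,"dz":10,"ax":0,"ay":0,"az":0},{"dx":0,"dy":0,"dz":0,"ax":0,"ay":0,"az":0}]}}

```text
t: 13.55
eef_pos: [0.6434, -0.1392, 0.0236]
tcp_rot: [-0.674, 0.739, 0.005, -0.004]
contact_force: [0.5, 0.5, 0.0]
gripper_width: 0.0681
gripper_force: 0.0
```

{"api": "apply_moves", "payload": {"commands": [{"dx":0,"dy":0,"dz":0,"ax":0,"ay":0,"az":0},{"dx":0,"dy":0,"dz":0,"ax":0,"ay":0,"az":0},{"dx":0,"dy":0,"dz":0,"ax":0,"ay":0,"az":0},{"dx":0,"dy":0,"dz":0,"ax":0,"ay":0,"az":0},{"dx":0,"dy":0,"dz":0,"ax":0,"ay":0,"az":0}], "fingers": -1, "grip_force": 30}}

```text
t: 14.05
eef_pos: [0.6483, -0.1397, 0.0274]
tcp_rot: [-0.674, 0.739, 0.001, -0.001]
contact_force: [7.1, -1.1, -4.7]
gripper_width: 0.0332
gripper_force: 35.6
```

{"api": "apply_moves", "payload": {"commands": [{"dx":-4,"dy":0,"dz":0,"ax":0,"ay":0,"az":0},{"dx":-4,"dy":0,"dz":0,"ax":0,"ay":0,"az":0},{"dx":-4,"dy":0,"dz":0,"ax":0,"ay":0,"az":0},{"dx":-4,"dy":0,"dz":0,"ax":0,"ay":0,"az":0},{"dx":-2,"dy":0,"dz":0,"ax":0,"ay":0,"az":0}]}}

```text
t: 14.55
eef_pos: [0.6499, -0.122, 0.0274]
tcp_rot: [-0.674, 0.739, 0.001, -0.001]
contact_force: [6.2, -2.4, -4.6]
gripper_width: 0.0331
gripper_force: 35.6
```

{"api": "apply_moves", "payload": {"commands": [{"dx":-1,"dy":0,"dz":0,"ax":0,"ay":0,"az":0},{"dx":-1,"dy":0,"dz":0,"ax":0,"ay":0,"az":0},{"dx":0,"dy":0,"dz":0,"ax":0,"ay":0,"az":0},{"dx":0,"dy":0,"dz":0,"ax":0,"ay":0,"az":0},{"dx":0,"dy":0,"dz":0,"ax":0,"ay":0,"az":0}]}}

```text
t: 15.05
eef_pos: [0.6501, -0.1201, 0.0274]
tcp_rot: [-0.674, 0.739, 0.001, -0.001]
contact_force: [7.1, -0.5, -4.4]
gripper_width: 0.0334
gripper_force: 35.6
```

Jaw has moved 20 mm freely. I continue in small steps until the force builds up.

{"api": "apply_moves", "payload": {"commands": [{"dx":-0.7,"dy":0,"dz":0,"ax":0,"ay":0,"az":0},{"dx":-0.7,"dy":0,"dz":0,"ax":0,"ay":0,"az":0},{"dx":-0.6,"dy":0,"dz":0,"ax":0,"ay":0,"az":0},{"dx":0,"dy":0,"dz":0,"ax":0,"ay":0,"az":0},{"dx":0,"dy":0,"dz":0,"ax":0,"ay":0,"az":0}]}}

```text
t: 15.55
eef_pos: [0.6502, -0.1187, 0.0274]
tcp_rot: [-0.674, 0.739, 0.001, -0.001]
contact_force: [7.2, -2.4, -4.2]
gripper_width: 0.0333
gripper_force: 35.6
```

{"api": "apply_moves", "payload": {"commands": [{"dx":-0.7,"dy":0,"dz":0,"ax":0,"ay":0,"az":0},{"dx":-0.7,"dy":0,"dz":0,"ax":0,"ay":0,"az":0},{"dx":-0.6,"dy":0,"dz":0,"ax":0,"ay":0,"az":0},{"dx":0,"dy":0,"dz":0,"ax":0,"ay":0,"az":0},{"dx":0,"dy":0,"dz":0,"ax":0,"ay":0,"az":0}]}}

```text
t: 16.05
eef_pos: [0.6504, -0.1168, 0.0274]
tcp_rot: [-0.674, 0.739, 0.001, -0.001]
contact_force: [7.4, -2.7, -4.2]
gripper_width: 0.0329
gripper_force: 35.6
```

Run:
```python
from h import *
s=bot.sense();print(s['eef_pos'],s['contact_force'])
im=shot('wrist'); t=shot('scene')
a=cv2.resize(im[230:400,200:500],None,fx=2,fy=2); b=cv2.resize(t[210:320,230:380],None,fx=4,fy=4,interpolation=cv2.INTER_CUBIC)[:340]
cv2.imwrite('pics/w7.png',np.vstack([a,b]))
```

```text
[ 0.65037396 -0.11682741  0.02736944] [ 7.35320988 -2.66856802 -4.15930488]
```

View pics/w7.png

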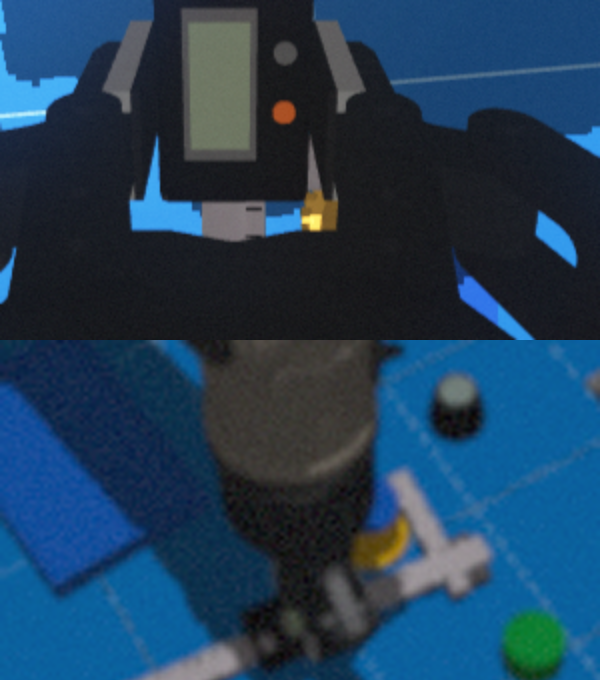

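The barrel stands upright near the fixed jaw (lower half, (385,520)) with no firm contact yet, so I keep pushing.

{"api": "apply_moves", "payload": {"commands": [{"dx":-0.7,"dy":0,"dz":0,"ax":0,"ay":0,"az":0},{"dx":-0.7,"dy":0,"dz":0,"ax":0,"ay":0,"az":0},{"dx":-0.6,"dy":0,"dz":0,"ax":0,"ay":0,"az":0},{"dx":0,"dy":0,"dz":0,"ax":0,"ay":0,"az":0},{"dx":0,"dy":0,"dz":0,"ax":0,"ay":0,"az":0}]}}

```text
t: 16.65
eef_pos: [0.6506, -0.1148, 0.0274]
tcp_rot: [-0.674, 0.739, 0.001, -0.001]
contact_force: [6.9, -3.3, -5.0]
gripper_width: 0.0332
gripper_force: 35.6
```

{"api": "apply_moves", "payload": {"commands": [{"dx":-0.7,"dy":0,"dz":0,"ax":0,"ay":0,"az":0},{"dx":-0.7,"dy":0,"dz":0,"ax":0,"ay":0,"az":0},{"dx":-0.6,"dy":0,"dz":0,"ax":0,"ay":0,"az":0},{"dx":0,"dy":0,"dz":0,"ax":0,"ay":0,"az":0},{"dx":0,"dy":0,"dz":0,"ax":0,"ay":0,"az":0}]}}

```text
t: 17.15
eef_pos: [0.6507, -0.1129, 0.0274]
tcp_rot: [-0.674, 0.739, 0.001, -0.001]
contact_force: [7.5, -2.1, -4.3]
gripper_width: 0.0328
gripper_force: 35.6
```

{"api": "apply_moves", "payload": {"commands": [{"dx":-0.7,"dy":0,"dz":0,"ax":0,"ay":0,"az":0},{"dx":-0.7,"dy":0,"dz":0,"ax":0,"ay":0,"az":0},{"dx":-0.6,"dy":0,"dz":0,"ax":0,"ay":0,"az":0},{"dx":0,"dy":0,"dz":0,"ax":0,"ay":0,"az":0},{"dx":0,"dy":0,"dz":0,"ax":0,"ay":0,"az":0}]}}

```text
t: 17.65
eef_pos: [0.6508, -0.1127, 0.0274]
tcp_rot: [-0.673, 0.739, 0.0, -0.002]
contact_force: [6.6, -6.2, -3.8]
gripper_width: 0.0331
gripper_force: 35.6
```

Run:
```python
from h import *
s=bot.sense();print(s['eef_pos'],s['contact_force'])
im=shot('top')
cv2.imwrite('pics/w8.png',cv2.resize(im[140:190,300:410],None,fx=5,fy=5,interpolation=cv2.INTER_CUBIC))
```

```text
[ 0.65078357 -0.11271547  0.0273848 ] [ 6.58954132 -6.15048752 -3.84508065]
```

View pics/w8.png

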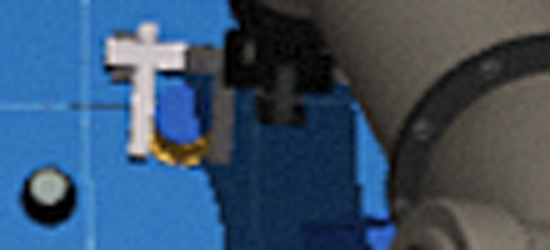

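The barrel now sits between both jaws (crop (180,120)), and motion has stopped as the force rises. I'll press it firmly.

{"api": "apply_moves", "payload": {"commands": [{"dx":-1,"dy":0,"dz":0,"ax":0,"ay":0,"az":0},{"dx":-1,"dy":0,"dz":0,"ax":0,"ay":0,"az":0},{"dx":0,"dy":0,"dz":0,"ax":0,"ay":0,"az":0},{"dx":0,"dy":0,"dz":0,"ax":0,"ay":0,"az":0},{"dx":0,"dy":0,"dz":0,"ax":0,"ay":0,"az":0}]}}

```text
t: 18.2
eef_pos: [0.6508, -0.1125, 0.0274]
tcp_rot: [-0.673, 0.74, -0.001, -0.003]
contact_force: [6.9, -9.2, -4.6]
gripper_width: 0.033
gripper_force: 35.6
```

{"api": "apply_moves", "payload": {"commands": [{"dx":-1,"dy":0,"dz":0,"ax":0,"ay":0,"az":0},{"dx":-1,"dy":0,"dz":0,"ax":0,"ay":0,"az":0},{"dx":0,"dy":0,"dz":0,"ax":0,"ay":0,"az":0},{"dx":0,"dy":0,"dz":0,"ax":0,"ay":0,"az":0},{"dx":0,"dy":0,"dz":0,"ax":0,"ay":0,"az":0}]}}

```text
t: 18.7
eef_pos: [0.6508, -0.1124, 0.0274]
tcp_rot: [-0.673, 0.74, -0.001, -0.003]
contact_force: [6.3, -12.7, -3.3]
gripper_width: 0.033
gripper_force: 35.6
```

{"api": "apply_moves", "payload": {"commands": [{"dx":-1,"dy":0,"dz":0,"ax":0,"ay":0,"az":0},{"dx":-1,"dy":0,"dz":0,"ax":0,"ay":0,"az":0},{"dx":0,"dy":0,"dz":0,"ax":0,"ay":0,"az":0},{"dx":0,"dy":0,"dz":0,"ax":0,"ay":0,"az":0},{"dx":0,"dy":0,"dz":0,"ax":0,"ay":0,"az":0}]}}

```text
t: 19.2
eef_pos: [0.6508, -0.1122, 0.0274]
tcp_rot: [-0.672, 0.74, -0.002, -0.004]
contact_force: [5.9, -15.7, -2.8]
gripper_width: 0.0331
gripper_force: 35.7
```

{"api": "apply_moves", "payload": {"commands": [{"dx":0,"dy":0,"dz":0,"ax":0,"ay":0,"az":0},{"dx":4,"dy":0,"dz":0,"ax":0,"ay":0,"az":0},{"dx":5,"dy":0,"dz":0,"ax":0,"ay":0,"az":0},{"dx":5,"dy":0,"dz":0,"ax":0,"ay":0,"az":0},{"dx":5,"dy":0,"dz":0,"ax":0,"ay":0,"az":0}]}}

```text
t: 19.7
eef_pos: [0.6499, -0.1223, 0.0274]
tcp_rot: [-0.674, 0.739, 0.001, -0.0]
contact_force: [7.1, 0.6, -4.3]
gripper_width: 0.0331
gripper_force: 35.5
```

{"api": "apply_moves", "payload": {"commands": [{"dx":5,"dy":0,"dz":0,"ax":0,"ay":0,"az":0},{"dx":5,"dy":0,"dz":0,"ax":0,"ay":0,"az":0},{"dx":4,"dy":0,"dz":0,"ax":0,"ay":0,"az":0},{"dx":0,"dy":0,"dz":0,"ax":0,"ay":0,"az":0},{"dx":0,"dy":0,"dz":0,"ax":0,"ay":0,"az":0}]}}

```text
t: 20.2
eef_pos: [0.6484, -0.1374, 0.0274]
tcp_rot: [-0.674, 0.739, 0.001, -0.001]
contact_force: [8.0, -2.5, -4.8]
gripper_width: 0.0328
gripper_force: 35.6
```

{"api": "apply_moves", "payload": {"commands": [{"dx":0,"dy":0,"dz":0,"ax":0,"ay":0,"az":0},{"dx":0,"dy":0,"dz":0,"ax":0,"ay":0,"az":0},{"dx":0,"dy":0,"dz":-10,"ax":0,"ay":0,"az":0},{"dx":0,"dy":0,"dz":-40,"ax":0,"ay":0,"az":0},{"dx":-10,"dy":0,"dz":-40,"ax":0,"ay":0,"az":0}], "fingers": 0.5}}

```text
t: 20.7
eef_pos: [0.6458, -0.1286, 0.1168]
tcp_rot: [-0.673, 0.74, 0.004, -0.004]
contact_force: [0.8, -0.1, 1.0]
gripper_width: 0.0638
gripper_force: 0.0
```

{"api": "apply_moves", "payload": {"commands": [{"dx":0,"dy":0,"dz":-40,"ax":0,"ay":0,"az":0.15},{"dx":0,"dy":0,"dz":0,"ax":0,"ay":0,"az":0.15},{"dx":0,"dy":0,"dz":0,"ax":0,"ay":0,"az":0.15},{"dx":0,"dy":0,"dz":0,"ax":0,"ay":0,"az":0.15},{"dx":0,"dy":0,"dz":0,"ax":0,"ay":0,"az":0.15}]}}

```text
t: 21.2
eef_pos: [0.6473, -0.1266, 0.1571]
tcp_rot: [-0.354, 0.935, 0.002, -0.004]
contact_force: [-0.5, 0.4, 0.4]
gripper_width: 0.064
gripper_force: 0.0
```

{"api": "apply_moves", "payload": {"commands": [{"dx":0,"dy":0,"dz":0,"ax":0,"ay":0,"az":0.15},{"dx":0,"dy":0,"dz":0,"ax":0,"ay":0,"az":0.15},{"dx":0,"dy":0,"dz":0,"ax":0,"ay":0,"az":0.15},{"dx":0,"dy":0,"dz":0,"ax":0,"ay":0,"az":0.15},{"dx":0,"dy":0,"dz":0,"ax":0,"ay":0,"az":0.15}]}}

```text
t: 21.7
eef_pos: [0.6473, -0.1265, 0.157]
tcp_rot: [0.014, 1.0, 0.001, -0.004]
contact_force: [-0.3, -0.1, -0.6]
gripper_width: 0.0643
gripper_force: 0.0
```

{"api": "apply_moves", "payload": {"commands": [{"dx":0,"dy":0,"dz":0,"ax":0,"ay":0,"az":0},{"dx":0,"dy":0,"dz":0,"ax":0,"ay":0,"az":0},{"dx":0,"dy":0,"dz":0,"ax":0,"ay":0,"az":0},{"dx":0,"dy":0,"dz":0,"ax":0,"ay":0,"az":0},{"dx":0,"dy":0,"dz":0,"ax":0,"ay":0,"az":0}]}}

```text
t: 22.2
eef_pos: [0.6474, -0.1269, 0.1561]
tcp_rot: [0.01, 1.0, 0.0, -0.005]
contact_force: [-1.2, 0.3, -0.4]
gripper_width: 0.0639
gripper_force: 0.0
```

Run:
```python
from h import *
s=bot.sense();print(s['eef_pos'],s['contact_force'])
im=shot('wrist','w9');cv2.imwrite('pics/w9c.png',im[60:360,120:620])
r=spot_in('barrel_blue','wrist')[:1];print(r)
print(spot_in('jaw','wrist')[:1])
plan(list(r[0]['point'][:2])+[.15],Rt(-.02))
```

```text
[ 0.64742001 -0.12690862  0.15612217] [-1.15613894  0.32774167 -0.43802566]
[{'point': [0.6164, -0.0601, 0.0347], 'conf': 0.92}]
[{'point': [0.6449, -0.131, 0.025], 'conf': 0.67}]
total d [-31.   66.8  -6.1] rv [ 0.001 -0.009 -0.001] rows 5
0 {"dx": 6.5, "dy": 13.2, "dz": 1.3, "ax": 0.0001, "ay": -0.0019, "az": -0.0002}
```

View pics/w9c.png

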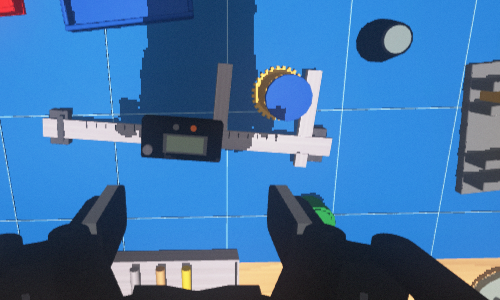

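The barrel stands against the fixed jaw at full-frame (409,157), and the moving jaw is open again (tip at (345,125)).

Run:
```python
from h import *
s=bot.sense();c=cam('wrist',s); im=cv2.imread('pics/w9.png')
h=cv2.cvtColor(im[120:195,370:440],cv2.COLOR_BGR2HSV)
b=ray(c,(409,156.5),.036);print(b)
plan([b[0],b[1],.12],Rt(-.03),n=5)
```

```text
[ 0.61356461 -0.05505827  0.036     ]
total d [-33.9  71.8 -36.1] rv [ 0.001 -0.009  0.009] rows 5
0 {"dx": 7.0, "dy": 14.2, "dz": 7.3, "ax": 0.0001, "ay": -0.0019, "az": 0.0018}
```

{"api": "apply_moves", "payload": {"commands": [{"dx":9,"dy":17,"dz":0,"ax":0,"ay":0,"az":0.02},{"dx":9,"dy":17,"dz":0,"ax":0,"ay":0.01,"az":0.02},{"dx":9,"dy":17,"dz":20,"ax":0,"ay":0,"az":0.02},{"dx":8,"dy":18,"dz":20,"ax":0,"ay":0,"az":0},{"dx":0,"dy":0,"dz":0,"ax":0,"ay":0,"az":0}]}}

```text
t: 22.85
eef_pos: [0.6127, -0.0524, 0.1141]
tcp_rot: [0.038, 0.999, 0.001, -0.012]
contact_force: [-1.2, 0.1, 0.2]
gripper_width: 0.0641
gripper_force: 0.0
```

{"api": "apply_moves", "payload": {"commands": [{"dx":0,"dy":0,"dz":0,"ax":0,"ay":0,"az":0},{"dx":0,"dy":0,"dz":0,"ax":0,"ay":0,"az":0},{"dx":0,"dy":0,"dz":0,"ax":0,"ay":0,"az":0},{"dx":0,"dy":0,"dz":0,"ax":0,"ay":0,"az":0},{"dx":0,"dy":0,"dz":0,"ax":0,"ay":0,"az":0}]}}

```text
t: 23.35
eef_pos: [0.6156, -0.0567, 0.117]
tcp_rot: [0.041, 0.999, 0.0, -0.009]
contact_force: [-0.7, -0.5, 0.3]
gripper_width: 0.064
gripper_force: 0.0
```

Run:
```python
from h import *
s=bot.sense()
im=shot('wrist'); r=spot_in('barrel_blue','wrist')[:1];print(s['eef_pos'],r)
plan([.614,-.056,.036],Rt(-.09),n=5)
```

```text
[ 0.61562545 -0.05666619  0.1170169 ] [{'point': [0.6133, -0.0562, 0.0359], 'conf': 0.97}]
total d [ -1.4   0.4 -80.8] rv [-0.    -0.019  0.008] rows 5
0 {"dx": -0.0, "dy": 0.1, "dz": 16.2, "ax": -0.0001, "ay": -0.0038, "az": 0.0016}
1 {"dx": 0.0, "dy": 0.1, "dz": 16.2, "ax": -0.0001, "ay": -0.0038, "az": 0.0016}
2 {"dx": 0.1, "dy": 0.1, "dz": 16.2, "ax": -0.0001, "ay": -0.0038, "az": 0.0016}
3 {"dx": 0.2, "dy": 0.0, "dz": 16.2, "ax": -0.0001, "ay": -0.0038, "az": 0.0016}
4 {"dx": 0.2, "dy": 0.0, "dz": 16.2, "ax": -0.0001, "ay": -0.0038, "az": 0.0016}
```

{"api": "apply_moves", "payload": {"commands": [{"dx":1,"dy":0,"dz":20,"ax":0,"ay":-0.018,"az":0.008},{"dx":0,"dy":0,"dz":25,"ax":0,"ay":0,"az":0},{"dx":0,"dy":0,"dz":25,"ax":0,"ay":0,"az":0},{"dx":0,"dy":0,"dz":10,"ax":0,"ay":0,"az":0},{"dx":0,"dy":0,"dz":0,"ax":0,"ay":0,"az":0}]}}

```text
t: 23.95
eef_pos: [0.6128, -0.056, 0.0353]
tcp_rot: [0.045, 0.999, -0.0, -0.002]
contact_force: [0.5, -0.6, 0.7]
gripper_width: 0.0641
gripper_force: 0.0
```

{"api": "apply_moves", "payload": {"commands": [{"dx":0,"dy":0,"dz":0,"ax":0,"ay":0,"az":0},{"dx":0,"dy":0,"dz":0,"ax":0,"ay":0,"az":0},{"dx":0,"dy":0,"dz":0,"ax":0,"ay":0,"az":0},{"dx":0,"dy":0,"dz":0,"ax":0,"ay":0,"az":0},{"dx":0,"dy":0,"dz":0,"ax":0,"ay":0,"az":0}], "fingers": -1, "grip_force": 60}}

```text
t: 24.45
eef_pos: [0.615, -0.0564, 0.0384]
tcp_rot: [0.045, 0.999, -0.0, 0.001]
contact_force: [-1.3, -0.4, 6.3]
gripper_width: 0.0331
gripper_force: 59.5
```

{"api": "apply_moves", "payload": {"commands": [{"dx":0,"dy":0,"dz":-1,"ax":0,"ay":0,"az":0},{"dx":0,"dy":-4,"dz":0,"ax":0,"ay":0,"az":0},{"dx":0,"dy":-5,"dz":0,"ax":0,"ay":0,"az":0},{"dx":0,"dy":-2,"dz":0,"ax":0,"ay":0,"az":0},{"dx":0,"dy":0,"dz":0,"ax":0,"ay":0,"az":0}]}}

```text
t: 24.95
eef_pos: [0.6138, -0.067, 0.0385]
tcp_rot: [0.045, 0.999, 0.0, 0.0]
contact_force: [-0.2, 2.0, 6.3]
gripper_width: 0.0334
gripper_force: 60.3
```

{"api": "apply_moves", "payload": {"commands": [{"dx":0,"dy":0,"dz":-3,"ax":0,"ay":0,"az":0},{"dx":0,"dy":0,"dz":-4,"ax":0,"ay":0,"az":0},{"dx":0,"dy":0,"dz":-4,"ax":0,"ay":0,"az":0},{"dx":0,"dy":0,"dz":0,"ax":0,"ay":0,"az":0},{"dx":0,"dy":0,"dz":0,"ax":0,"ay":0,"az":0}]}}

```text
t: 25.45
eef_pos: [0.6128, -0.0671, 0.0487]
tcp_rot: [0.045, 0.999, -0.0, -0.001]
contact_force: [0.1, 0.6, -2.5]
gripper_width: 0.0333
gripper_force: 59.8
```

{"api": "apply_moves", "payload": {"commands": [{"dx":0,"dy":0,"dz":-30,"ax":0,"ay":0,"az":0},{"dx":0,"dy":0,"dz":-40,"ax":0,"ay":0,"az":-0.07},{"dx":0,"dy":0,"dz":-10,"ax":0,"ay":0,"az":-0.07},{"dx":24,"dy":-27,"dz":0,"ax":0,"ay":0,"az":0},{"dx":24,"dy":-27,"dz":0,"ax":0,"ay":0,"az":0}]}}

```text
t: 25.95
eef_pos: [0.5679, -0.1229, 0.1292]
tcp_rot: [-0.027, 1.0, 0.0, -0.0]
contact_force: [-0.2, -1.4, -1.7]
gripper_width: 0.0334
gripper_force: 60.1
```

{"api": "apply_moves", "payload": {"commands": [{"dx":24,"dy":-28,"dz":0,"ax":0,"ay":0,"az":0},{"dx":22,"dy":-28,"dz":0,"ax":0,"ay":0,"az":0},{"dx":0,"dy":0,"dz":0,"ax":0,"ay":0,"az":0},{"dx":0,"dy":0,"dz":0,"ax":0,"ay":0,"az":0},{"dx":0,"dy":0,"dz":0,"ax":0,"ay":0,"az":0}]}}

```text
t: 26.45
eef_pos: [0.5253, -0.1806, 0.1288]
tcp_rot: [-0.026, 1.0, 0.0, -0.0]
contact_force: [-0.8, 0.4, -2.3]
gripper_width: 0.0334
gripper_force: 60.2
```

```bash
cat > tray.py <<'E'
from h import *
def tray(im,c,col,z=.018):
    h=cv2.cvtColor(im,cv2.COLOR_BGR2HSV)
    print('tray hsv sample')
E
python3 - <<'E'
from h import *
s=bot.sense();c=cam('wrist',s)
im=shot('wrist','w10'); print(s['eef_pos'],s['tcp_rot'])
for k in ('tray_blue','tray_red','barrel_blue'): print(k,[(round(r['conf'],2),r['point']) for r in spot_in(k,'wrist')[:2]])
ctr=np.array([.478,-.183]);
h=cv2.cvtColor(im,cv2.COLOR_BGR2HSV)
for dx,dy in [(-.04,0),(-.04,.03),(-.04,-.03),(0,.06),(-.04,.07),(-.1,0)]:
    p=proj(c,[ctr[0]+dx,ctr[1]+dy,.004]).astype(int); print(dx,dy,p,h[p[1],p[0]] if 0<=p[1]<400 and 0<=p[0]<640 else None)
E
```

```text
[ 0.52532415 -0.18055368  0.12880269] [-2.59110892e-02  9.99664148e-01  2.13622284e-04 -4.02412774e-04]
tray_blue [(0.88, [0.4702, -0.186, 0.003])]
tray_red [(0.74, [0.4663, -0.3212, 0.0037])]
barrel_blue [(0.94, [0.5178, -0.1781, 0.1274])]
-0.04 0 [317  82] [109 191 123]
-0.04 0.03 [359  84] [109 189 119]
-0.04 -0.03 [276  80] [110 189 139]
0 0.06 [393 142] [103 188 241]
-0.04 0.07 [413  87] [102 184 241]
-0.1 0 [322 -10] None
```

Run:
```python
from h import *
s=bot.sense();c=cam('wrist',s); im=cv2.imread('pics/w10.png'); h=cv2.cvtColor(cv2.medianBlur(im,5),cv2.COLOR_BGR2HSV)
m=((h[...,0]>=107)&(h[...,0]<=125)&(h[...,1]>120)).astype(np.uint8)
for v in range(10,240,20):
    xs=np.where(m[v,150:500])[0]+150
    if len(xs): print(v,xs.min(),xs.max(),len(xs),ray(c,(xs.min(),v),.018)[:2].round(4),ray(c,(xs.max(),v),.018)[:2].round(4))
for u in range(240,420,20):
    vs=np.where(m[:330,u])[0]; print(u,vs.min(),vs.max(),ray(c,(u,vs.max()),.018)[:2].round(4))
```

```text
10 190 190 1 [ 0.399  -0.2687] [ 0.399  -0.2687]
30 351 386 34 [ 0.4052 -0.163 ] [ 0.404  -0.1398]
50 238 387 150 [ 0.4214 -0.2377] [ 0.4161 -0.1379]
70 240 386 147 [ 0.4339 -0.2364] [ 0.4286 -0.1372]
90 204 386 146 [ 0.4482 -0.2613] [ 0.4414 -0.1358]
110 206 386 147 [ 0.4615 -0.2603] [ 0.4547 -0.1343]
130 207 385 146 [ 0.4752 -0.2601] [ 0.4684 -0.1336]
150 209 385 146 [ 0.4893 -0.2591] [ 0.4825 -0.1321]
170 211 384 154 [ 0.5038 -0.2581] [ 0.497  -0.1312]
190 213 384 151 [ 0.5188 -0.257 ] [ 0.512  -0.1296]
210 214 384 69 [ 0.5344 -0.2567] [ 0.5275 -0.128 ]
230 150 383 110 [ 0.5531 -0.3063] [ 0.5435 -0.127 ]
240 35 292 [ 0.6028 -0.2374]
260 35 245 [ 0.561  -0.2216]
280 34 319 [ 0.6262 -0.2043]
300 33 324 [ 0.6301 -0.1875]
320 32 324 [ 0.6292 -0.1708]
340 31 321 [ 0.6254 -0.1544]
360 30 292 [ 0.5976 -0.1401]
380 29 298 [ 0.6022 -0.1233]
400 278 307 [ 0.6096 -0.106 ]
```

{"api": "apply_moves", "payload": {"commands": [{"dx":0,"dy":0,"dz":30,"ax":0,"ay":0,"az":-0.035},{"dx":0,"dy":0,"dz":35,"ax":0,"ay":0,"az":0},{"dx":0,"dy":0,"dz":18,"ax":0,"ay":0,"az":0},{"dx":0,"dy":0,"dz":0,"ax":0,"ay":0,"az":0},{"dx":0,"dy":0,"dz":0,"ax":0,"ay":0,"az":0}]}}

```text
t: 27.15
eef_pos: [0.5249, -0.1811, 0.046]
tcp_rot: [-0.043, 0.999, 0.0, -0.001]
contact_force: [0.9, -0.3, -2.1]
gripper_width: 0.0334
gripper_force: 66.2
```

{"api": "apply_moves", "payload": {"commands": [{"dx":0,"dy":0,"dz":1,"ax":0,"ay":0,"az":0},{"dx":0,"dy":0,"dz":1,"ax":0,"ay":0,"az":0},{"dx":0,"dy":0,"dz":1,"ax":0,"ay":0,"az":0},{"dx":0,"dy":0,"dz":0,"ax":0,"ay":0,"az":0},{"dx":0,"dy":0,"dz":0,"ax":0,"ay":0,"az":0}]}}

```text
t: 27.65
eef_pos: [0.5247, -0.1816, 0.043]
tcp_rot: [-0.043, 0.999, -0.0, -0.001]
contact_force: [-0.1, 0.6, -2.0]
gripper_width: 0.0336
gripper_force: 66.2
```

{"api": "apply_moves", "payload": {"commands": [{"dx":0,"dy":0,"dz":1,"ax":0,"ay":0,"az":0},{"dx":0,"dy":0,"dz":0.5,"ax":0,"ay":0,"az":0},{"dx":0,"dy":0,"dz":0,"ax":0,"ay":0,"az":0},{"dx":0,"dy":0,"dz":0,"ax":0,"ay":0,"az":0},{"dx":0,"dy":0,"dz":0,"ax":0,"ay":0,"az":0}]}}

```text
t: 28.15
eef_pos: [0.5246, -0.1816, 0.0413]
tcp_rot: [-0.043, 0.999, -0.0, -0.001]
contact_force: [0.5, 0.5, -2.1]
gripper_width: 0.0333
gripper_force: 66.2
```

{"api": "apply_moves", "payload": {"commands": [{"dx":0,"dy":0,"dz":0,"ax":0,"ay":0,"az":0},{"dx":0,"dy":0,"dz":0,"ax":0,"ay":0,"az":0},{"dx":0,"dy":0,"dz":0,"ax":0,"ay":0,"az":0},{"dx":0,"dy":0,"dz":-10,"ax":0,"ay":0,"az":0},{"dx":0,"dy":0,"dz":-30,"ax":0,"ay":0,"az":0}], "fingers": 0.2}}

```text
t: 28.65
eef_pos: [0.5228, -0.181, 0.0801]
tcp_rot: [-0.043, 0.999, 0.001, -0.003]
contact_force: [1.4, 0.3, 0.4]
gripper_width: 0.0512
gripper_force: 0.0
```

{"api": "apply_moves", "payload": {"commands": [{"dx":10,"dy":20,"dz":-40,"ax":0,"ay":0,"az":0},{"dx":10,"dy":30,"dz":-40,"ax":0,"ay":0,"az":0},{"dx":10,"dy":30,"dz":-30,"ax":0,"ay":0,"az":0.04},{"dx":0,"dy":30,"dz":0,"ax":0,"ay":0,"az":0.045},{"dx":0,"dy":30,"dz":0,"ax":0,"ay":0,"az":0}]}}

```text
t: 29.15
eef_pos: [0.4871, -0.0441, 0.1928]
tcp_rot: [0.001, 1.0, -0.0, 0.001]
contact_force: [0.8, 0.7, -0.3]
gripper_width: 0.0511
gripper_force: 0.0
```

{"api": "apply_moves", "payload": {"commands": [{"dx":0,"dy":0,"dz":0,"ax":0,"ay":0,"az":0},{"dx":0,"dy":0,"dz":0,"ax":0,"ay":0,"az":0},{"dx":0,"dy":0,"dz":0,"ax":0,"ay":0,"az":0},{"dx":0,"dy":0,"dz":0,"ax":0,"ay":0,"az":0},{"dx":0,"dy":0,"dz":0,"ax":0,"ay":0,"az":0}]}}

```text
t: 29.65
eef_pos: [0.4868, -0.0459, 0.1904]
tcp_rot: [0.001, 1.0, -0.0, -0.001]
contact_force: [0.4, 0.4, -0.3]
gripper_width: 0.0513
gripper_force: 0.0
```

```bash
cat >> h.py <<'E'
def lids(cam_='wrist',z=.026,zb=.036):
    """lid blobs: colour, world xy at lid height, pixel area"""
    s=bot.sense(); im=capture(cam_); c=cam(cam_,s); h=cv2.cvtColor(cv2.GaussianBlur(im,(3,3),0),cv2.COLOR_BGR2HSV); H,S,V=cv2.split(h)
    out=[]
    for n,m in [('red',((H<6)|(H>174))&(S>170)&(V>60)),('blue',(H>110)&(H<125)&(S>150)&(V>40))]:
        k,l,st,ce=cv2.connectedComponentsWithStats(cv2.morphologyEx(m.astype(np.uint8),cv2.MORPH_OPEN,np.ones((5,5))))
        for i in range(1,k):
            if st[i,4]>80: out.append((n,ray(c,ce[i],z)[:2].round(4).tolist(),ce[i].round(1).tolist(),st[i,2:5].tolist()))
    return s,im,out
def spots(names,cam_='wrist',n=3):
    for k in names: print(k,[(round(r['conf'],2),np.round(r['point'],4).tolist()) for r in spot_in(k,cam_)[:n]])
E
python3 - <<'E'
from h import *
s,im,o=lids();print(s['eef_pos']);cv2.imwrite('pics/w11.png',im)
for x in o: print(x)
spots(['pot_red1','pot_blue1','barrel_blue'])
E
```

```text
[ 0.48681044 -0.04594062  0.19041004]
('red', [0.4728, -0.2935], [40.4, 173.2], [95, 164, 12921])
('red', [0.4212, -0.0232], [341.6, 113.9], [36, 37, 1069])
('red', [0.4398, 0.0527], [427.9, 135.9], [37, 37, 1076])
('blue', [0.5259, -0.2154], [135.4, 228.8], [18, 56, 478])
pot_red1 [(0.91, [0.4242, -0.0223, 0.0294]), (0.62, [0.4396, 0.0486, 0.0271])]
pot_blue1 [(0.77, [0.4601, 0.111, 0.0267]), (0.71, [0.4946, -0.0194, 0.0303]), (0.31, [0.5725, 0.0066, 0.0095])]
barrel_blue [(0.66, [0.5211, -0.1771, 0.0381])]
```

{"api": "apply_moves", "payload": {"commands": [{"dx":-4.5,"dy":13,"dz":0,"ax":0,"ay":0,"az":0},{"dx":-4,"dy":13.5,"dz":35,"ax":0,"ay":0,"az":0},{"dx":0,"dy":0,"dz":45,"ax":0,"ay":0,"az":0},{"dx":0,"dy":0,"dz":45,"ax":0,"ay":0,"az":0},{"dx":0,"dy":0,"dz":20,"ax":0,"ay":0,"az":0}]}}

```text
t: 30.35
eef_pos: [0.4933, -0.0172, 0.0422]
tcp_rot: [-0.001, 1.0, 0.0, -0.003]
contact_force: [-0.0, -0.5, 0.2]
gripper_width: 0.0513
gripper_force: 0.0
```

{"api": "apply_moves", "payload": {"commands": [{"dx":0,"dy":0,"dz":20,"ax":0,"ay":0,"az":0},{"dx":0,"dy":0,"dz":0,"ax":0,"ay":0,"az":0},{"dx":0,"dy":0,"dz":0,"ax":0,"ay":0,"az":0},{"dx":0,"dy":0,"dz":0,"ax":0,"ay":0,"az":0},{"dx":0,"dy":0,"dz":0,"ax":0,"ay":0,"az":0}]}}

```text
t: 30.85
eef_pos: [0.4961, -0.0183, 0.0267]
tcp_rot: [-0.0, 1.0, -0.0, 0.0]
contact_force: [-0.5, -0.2, -0.3]
gripper_width: 0.0509
gripper_force: 0.0
```

{"api": "apply_moves", "payload": {"commands": [{"dx":0,"dy":0,"dz":0,"ax":0,"ay":0,"az":0},{"dx":0,"dy":0,"dz":0,"ax":0,"ay":0,"az":0},{"dx":0,"dy":0,"dz":0,"ax":0,"ay":0,"az":0},{"dx":0,"dy":0,"dz":0,"ax":0,"ay":0,"az":0},{"dx":0,"dy":0,"dz":0,"ax":0,"ay":0,"az":0}], "fingers": -1, "grip_force": 40}}

```text
t: 31.35
eef_pos: [0.4958, -0.0186, 0.0266]
tcp_rot: [-0.0, 1.0, -0.0, 0.0]
contact_force: [-1.1, 0.3, 8.3]
gripper_width: 0.0323
gripper_force: 39.0
```

{"api": "apply_moves", "payload": {"commands": [{"dx":0,"dy":0,"dz":-10,"ax":0,"ay":0,"az":0},{"dx":0,"dy":0,"dz":-40,"ax":0,"ay":0,"az":0},{"dx":0,"dy":-10,"dz":-45,"ax":0,"ay":0,"az":-0.04},{"dx":0,"dy":-20,"dz":0,"ax":0,"ay":0,"az":-0.045},{"dx":0,"dy":0,"dz":0,"ax":0,"ay":0,"az":0}]}}

```text
t: 31.85
eef_pos: [0.4969, -0.0513, 0.1226]
tcp_rot: [-0.041, 0.999, -0.001, 0.001]
contact_force: [-1.0, 0.2, -0.6]
gripper_width: 0.0321
gripper_force: 39.9
```

Run:
```python
from h import *
s=bot.sense();shot('wrist');print(s['eef_pos'],s['gripper_width']);spots(['pot_blue1'])
plan([.481-.005,-.183,s['eef_pos'][2]],Rt(.085))
plan([.481-.048,-.183-.004,s['eef_pos'][2]],Rt(.085))
```

```text
[ 0.49694914 -0.05125441  0.12257458] 0.032110194777397426
pot_blue1 [(0.86, [0.494, -0.0495, 0.1232]), (0.84, [0.4616, 0.1113, 0.0271])]
total d [ -19.7 -134.4    1.9] rv [ 0.    -0.002 -0.001] rows 5
0 {"dx": 6.2, "dy": -26.5, "dz": -0.4, "ax": 0.0, "ay": -0.0003, "az": -0.0003}
total d [ -62.7 -138.4    1.9] rv [ 0.    -0.002 -0.001] rows 5
0 {"dx": 14.8, "dy": -26.5, "dz": -0.4, "ax": 0.0, "ay": -0.0003, "az": -0.0003}
```

{"api": "apply_moves", "payload": {"commands": [{"dx":6.6,"dy":-26.5,"dz":0,"ax":0,"ay":0,"az":0},{"dx":6.6,"dy":-26.5,"dz":0,"ax":0,"ay":0,"az":0},{"dx":6.6,"dy":-26.5,"dz":0,"ax":0,"ay":0,"az":0},{"dx":6.6,"dy":-26.5,"dz":0,"ax":0,"ay":0,"az":0},{"dx":6.6,"dy":-26.5,"dz":0,"ax":0,"ay":0,"az":0}]}}

```text
t: 32.45
eef_pos: [0.4739, -0.1829, 0.1197]
tcp_rot: [-0.043, 0.999, 0.001, -0.002]
contact_force: [-0.1, -0.3, 0.2]
gripper_width: 0.0323
gripper_force: 39.9
```

{"api": "apply_moves", "payload": {"commands": [{"dx":0,"dy":0,"dz":0,"ax":0,"ay":0,"az":0},{"dx":0,"dy":0,"dz":30,"ax":0,"ay":0,"az":0},{"dx":0,"dy":0,"dz":35,"ax":0,"ay":0,"az":0},{"dx":0,"dy":0,"dz":20,"ax":0,"ay":0,"az":0},{"dx":0,"dy":0,"dz":0,"ax":0,"ay":0,"az":0}]}}

```text
t: 32.95
eef_pos: [0.4727, -0.181, 0.0329]
tcp_rot: [-0.044, 0.999, 0.001, -0.003]
contact_force: [-0.6, 1.0, -0.5]
gripper_width: 0.0323
gripper_force: 40.1
```

{"api": "apply_moves", "payload": {"commands": [{"dx":0,"dy":0,"dz":2,"ax":0,"ay":0,"az":0},{"dx":0,"dy":0,"dz":2,"ax":0,"ay":0,"az":0},{"dx":0,"dy":0,"dz":1.5,"ax":0,"ay":0,"az":0},{"dx":0,"dy":0,"dz":0,"ax":0,"ay":0,"az":0},{"dx":0,"dy":0,"dz":0,"ax":0,"ay":0,"az":0}]}}

```text
t: 33.45
eef_pos: [0.4748, -0.1834, 0.0307]
tcp_rot: [-0.043, 0.999, -0.0, -0.0]
contact_force: [-1.0, -0.5, 1.7]
gripper_width: 0.0323
gripper_force: 40.3
```

{"api": "apply_moves", "payload": {"commands": [{"dx":0,"dy":0,"dz":0,"ax":0,"ay":0,"az":0},{"dx":0,"dy":0,"dz":0,"ax":0,"ay":0,"az":0},{"dx":0,"dy":0,"dz":0,"ax":0,"ay":0,"az":0},{"dx":0,"dy":0,"dz":-15,"ax":0,"ay":0,"az":0},{"dx":0,"dy":0,"dz":-40,"ax":0,"ay":0,"az":0}], "fingers": 0.2}}

```text
t: 33.95
eef_pos: [0.4721, -0.1826, 0.083]
tcp_rot: [-0.043, 0.999, 0.001, -0.004]
contact_force: [0.5, 0.5, -0.7]
gripper_width: 0.0512
gripper_force: 0.0
```

{"api": "apply_moves", "payload": {"commands": [{"dx":0,"dy":20,"dz":-40,"ax":0,"ay":0,"az":0.04},{"dx":0,"dy":45,"dz":-20,"ax":0,"ay":0,"az":0.045},{"dx":5,"dy":45,"dz":0,"ax":0,"ay":0,"az":0},{"dx":5,"dy":45,"dz":0,"ax":0,"ay":0,"az":0},{"dx":0,"dy":45,"dz":0,"ax":0,"ay":0,"az":0}]}}

```text
t: 34.45
eef_pos: [0.4599, 0.0179, 0.1454]
tcp_rot: [-0.0, 1.0, -0.0, -0.0]
contact_force: [0.8, -0.2, 0.4]
gripper_width: 0.0512
gripper_force: 0.0
```

{"api": "apply_moves", "payload": {"commands": [{"dx":0,"dy":45,"dz":0,"ax":0,"ay":0,"az":0},{"dx":0,"dy":40,"dz":0,"ax":0,"ay":0,"az":0},{"dx":0,"dy":0,"dz":0,"ax":0,"ay":0,"az":0},{"dx":0,"dy":0,"dz":0,"ax":0,"ay":0,"az":0},{"dx":0,"dy":0,"dz":0,"ax":0,"ay":0,"az":0}]}}

```text
t: 34.95
eef_pos: [0.4606, 0.1002, 0.1449]
tcp_rot: [0.001, 1.0, -0.0, -0.001]
contact_force: [0.4, 0.2, -0.3]
gripper_width: 0.0512
gripper_force: 0.0
```

Run:
```python
from h import *
s,im,o=lids();print(s['eef_pos']);
for x in o: print(x)
spots(['pot_blue1','pot_red1','rack','dial_black'])
plan([.461,.111,.026],Rt(0.),n=5)
```

```text
[0.46055407 0.10022824 0.14485993]
('red', [0.4213, -0.0221], [151.5, 150.1], [44, 43, 1476])
('red', [0.4317, 0.046], [243.5, 164.1], [13, 13, 116])
('red', [0.4349, 0.0643], [267.8, 168.3], [14, 20, 179])
pot_blue1 [(0.96, [0.4608, 0.1161, 0.0252]), (0.64, [0.4796, -0.1653, 0.0052])]
pot_red1 [(0.84, [0.4366, 0.055, 0.0264]), (0.73, [0.4242, -0.0173, 0.0321])]
rack [(0.6, [0.5925, 0.1334, 0.0077])]
dial_black []
total d [   0.2   10.5 -119. ] rv [-0.    -0.001 -0.001] rows 5
0 {"dx": -0.1, "dy": 2.1, "dz": 23.8, "ax": -0.0001, "ay": -0.0003, "az": -0.0003}
```

{"api": "apply_moves", "payload": {"commands": [{"dx":0,"dy":13.8,"dz":0,"ax":0,"ay":0,"az":-0.13},{"dx":0,"dy":0,"dz":0,"ax":0,"ay":0,"az":-0.13},{"dx":0,"dy":0,"dz":30,"ax":0,"ay":0,"az":-0.13},{"dx":0,"dy":0,"dz":30,"ax":0,"ay":0,"az":-0.13},{"dx":0,"dy":0,"dz":0,"ax":0,"ay":0,"az":0}]}}

```text
t: 35.7
eef_pos: [0.4582, 0.1139, 0.0823]
tcp_rot: [-0.258, 0.966, 0.0, -0.004]
contact_force: [-0.6, 0.1, -0.4]
gripper_width: 0.0513
gripper_force: 0.0
```

{"api": "apply_moves", "payload": {"commands": [{"dx":0,"dy":0,"dz":0,"ax":0,"ay":0,"az":0},{"dx":0,"dy":0,"dz":30,"ax":0,"ay":0,"az":0},{"dx":0,"dy":0,"dz":29,"ax":0,"ay":0,"az":0},{"dx":0,"dy":0,"dz":0,"ax":0,"ay":0,"az":0},{"dx":0,"dy":0,"dz":0,"ax":0,"ay":0,"az":0}]}}

```text
t: 36.2
eef_pos: [0.4612, 0.1155, 0.0273]
tcp_rot: [-0.257, 0.967, -0.0, -0.0]
contact_force: [0.3, 0.1, 0.5]
gripper_width: 0.0511
gripper_force: 0.0
```

{"api": "apply_moves", "payload": {"commands": [{"dx":0,"dy":0,"dz":0,"ax":0,"ay":0,"az":0},{"dx":0,"dy":0,"dz":0,"ax":0,"ay":0,"az":0},{"dx":0,"dy":0,"dz":0,"ax":0,"ay":0,"az":0},{"dx":0,"dy":0,"dz":0,"ax":0,"ay":0,"az":0},{"dx":0,"dy":0,"dz":0,"ax":0,"ay":0,"az":0}], "fingers": -1}}

```text
t: 36.7
eef_pos: [0.4619, 0.1158, 0.0281]
tcp_rot: [-0.257, 0.966, 0.0, 0.001]
contact_force: [-1.4, 0.4, 7.0]
gripper_width: 0.0323
gripper_force: 38.9
```

{"api": "apply_moves", "payload": {"commands": [{"dx":0,"dy":0,"dz":-10,"ax":0,"ay":0,"az":0},{"dx":0,"dy":0,"dz":-40,"ax":0,"ay":0,"az":0.1},{"dx":0,"dy":0,"dz":-45,"ax":0,"ay":0,"az":0.14},{"dx":0,"dy":0,"dz":0,"ax":0,"ay":0,"az":0.14},{"dx":0,"dy":0,"dz":0,"ax":0,"ay":0,"az":0.055}]}}

```text
t: 37.2
eef_pos: [0.462, 0.1158, 0.1242]
tcp_rot: [-0.04, 0.999, 0.001, 0.002]
contact_force: [-0.5, -0.4, -0.8]
gripper_width: 0.0321
gripper_force: 39.9
```

Run:
```python
from h import *
s=bot.sense();shot('wrist');print(s['eef_pos'],s['gripper_width']);spots(['pot_blue1'])
plan([.481-.047,-.183-.004,s['eef_pos'][2]],Rt(.085))
```

```text
[0.46204231 0.115819   0.1241813 ] 0.032145396650705226
pot_blue1 [(0.85, [0.4601, 0.1152, 0.1217])]
total d [ -27.1 -302.5    1.4] rv [0.    0.001 0.   ] rows 10
0 {"dx": 5.3, "dy": -29.9, "dz": -0.2, "ax": 0.0, "ay": 0.0001, "az": 0.0}
5 {"dx": 5.3, "dy": -29.9, "dz": -0.2, "ax": 0.0, "ay": 0.0001, "az": 0.0}
```

{"api": "apply_moves", "payload": {"commands": [{"dx":5.3,"dy":-29.9,"dz":0,"ax":0,"ay":0,"az":0},{"dx":5.3,"dy":-29.9,"dz":0,"ax":0,"ay":0,"az":0},{"dx":5.3,"dy":-29.9,"dz":0,"ax":0,"ay":0,"az":0},{"dx":5.3,"dy":-29.9,"dz":0,"ax":0,"ay":0,"az":0},{"dx":5.3,"dy":-29.9,"dz":0,"ax":0,"ay":0,"az":0}]}}

```text
t: 37.8
eef_pos: [0.4467, -0.037, 0.1216]
tcp_rot: [-0.044, 0.999, 0.0, -0.001]
contact_force: [1.0, 0.5, -1.1]
gripper_width: 0.032
gripper_force: 39.9
```

{"api": "apply_moves", "payload": {"commands": [{"dx":5.3,"dy":-29.9,"dz":0,"ax":0,"ay":0,"az":0},{"dx":5.3,"dy":-29.9,"dz":0,"ax":0,"ay":0,"az":0},{"dx":5.3,"dy":-29.9,"dz":0,"ax":0,"ay":0,"az":0},{"dx":5.3,"dy":-29.9,"dz":0,"ax":0,"ay":0,"az":0},{"dx":5.3,"dy":-29.9,"dz":0,"ax":0,"ay":0,"az":0}]}}

```text
t: 38.3
eef_pos: [0.4331, -0.1882, 0.1216]
tcp_rot: [-0.044, 0.999, 0.0, -0.001]
contact_force: [0.6, 0.5, -1.1]
gripper_width: 0.032
gripper_force: 39.9
```

{"api": "apply_moves", "payload": {"commands": [{"dx":0,"dy":0,"dz":0,"ax":0,"ay":0,"az":0},{"dx":0,"dy":0,"dz":0,"ax":0,"ay":0,"az":0},{"dx":0,"dy":0,"dz":25,"ax":0,"ay":0,"az":0},{"dx":0,"dy":0,"dz":25,"ax":0,"ay":0,"az":0},{"dx":0,"dy":0,"dz":0,"ax":0,"ay":0,"az":0}]}}

```text
t: 38.8
eef_pos: [0.4316, -0.1849, 0.0691]
tcp_rot: [-0.044, 0.999, 0.001, -0.003]
contact_force: [-0.5, 0.6, -0.2]
gripper_width: 0.0323
gripper_force: 40.0
```

Run:
```python
from h import *
s=bot.sense();im=shot('wrist','w12');print(s['eef_pos'],s['gripper_width']);spots(['pot_blue1','barrel_blue','tray_blue','tray_red'])
c=cam('wrist',s)
h=cv2.cvtColor(cv2.medianBlur(im,5),cv2.COLOR_BGR2HSV);H,S,V=cv2.split(h)
m=((H<8)|(H>172))&(S>150)
for v in range(10,330,20):
    xs=np.where(m[v,:400])[0]
    if len(xs)>20: print(v,xs.min(),xs.max(),len(xs),ray(c,(xs.min(),v),.018)[:2].round(4),ray(c,(xs.max(),v),.018)[:2].round(4))
```

```text
[ 0.43156794 -0.18494629  0.06909018] 0.032310407410318966
pot_blue1 [(0.82, [0.4802, -0.1791, 0.0317]), (0.68, [0.4267, -0.1841, 0.0648])]
barrel_blue [(0.88, [0.5108, -0.1799, 0.0126]), (0.19, [0.4308, -0.1935, 0.0071])]
tray_blue [(0.8, [0.4298, -0.1889, 0.0041])]
tray_red [(0.96, [0.4498, -0.326, 0.0077]), (0.21, [0.5119, -0.1812, 0.0096])]
170 0 164 165 [ 0.4115 -0.3605] [ 0.4035 -0.2707]
190 0 176 177 [ 0.423  -0.3622] [ 0.4143 -0.2643]
210 0 179 180 [ 0.4348 -0.3639] [ 0.4258 -0.2628]
230 0 180 181 [ 0.4471 -0.3657] [ 0.4379 -0.2624]
250 2 182 181 [ 0.4596 -0.3665] [ 0.4503 -0.2615]
270 6 184 179 [ 0.4724 -0.366 ] [ 0.4631 -0.2604]
290 11 179 169 [ 0.4856 -0.3649] [ 0.4767 -0.2636]
310 16 175 160 [ 0.4993 -0.3638] [ 0.4907 -0.2663]
```

{"api": "apply_moves", "payload": {"commands": [{"dx":-4,"dy":0,"dz":15,"ax":0,"ay":0,"az":0},{"dx":0,"dy":0,"dz":15,"ax":0,"ay":0,"az":0},{"dx":0,"dy":0,"dz":6,"ax":0,"ay":0,"az":0},{"dx":0,"dy":0,"dz":2,"ax":0,"ay":0,"az":0},{"dx":0,"dy":0,"dz":0,"ax":0,"ay":0,"az":0}]}}

```text
t: 39.55
eef_pos: [0.4375, -0.1868, 0.0335]
tcp_rot: [-0.043, 0.999, -0.0, -0.0]
contact_force: [-0.1, 0.8, -0.5]
gripper_width: 0.032
gripper_force: 40.0
```

{"api": "apply_moves", "payload": {"commands": [{"dx":0,"dy":0,"dz":0.5,"ax":0,"ay":0,"az":0},{"dx":0,"dy":0,"dz":0,"ax":0,"ay":0,"az":0},{"dx":0,"dy":0,"dz":0,"ax":0,"ay":0,"az":0},{"dx":0,"dy":0,"dz":0,"ax":0,"ay":0,"az":0},{"dx":0,"dy":0,"dz":0,"ax":0,"ay":0,"az":0}]}}

```text
t: 40.05
eef_pos: [0.4373, -0.1868, 0.0327]
tcp_rot: [-0.043, 0.999, -0.0, -0.001]
contact_force: [-0.4, 0.2, -1.2]
gripper_width: 0.0323
gripper_force: 40.0
```

{"api": "apply_moves", "payload": {"commands": [{"dx":0,"dy":0,"dz":0.7,"ax":0,"ay":0,"az":0},{"dx":0,"dy":0,"dz":0,"ax":0,"ay":0,"az":0},{"dx":0,"dy":0,"dz":0,"ax":0,"ay":0,"az":0},{"dx":0,"dy":0,"dz":0,"ax":0,"ay":0,"az":0},{"dx":0,"dy":0,"dz":0,"ax":0,"ay":0,"az":0}], "fingers": 0.2}}

```text
t: 40.55
eef_pos: [0.4373, -0.1867, 0.0319]
tcp_rot: [-0.043, 0.999, -0.0, -0.001]
contact_force: [1.1, -0.5, 0.1]
gripper_width: 0.051
gripper_force: 0.0
```

{"api": "apply_moves", "payload": {"commands": [{"dx":0,"dy":0,"dz":-15,"ax":0,"ay":0,"az":0},{"dx":0,"dy":0,"dz":-40,"ax":0,"ay":0,"az":0},{"dx":0,"dy":20,"dz":-40,"ax":0,"ay":0,"az":0.04},{"dx":0,"dy":45,"dz":-20,"ax":0,"ay":0,"az":0.045},{"dx":0,"dy":45,"dz":0,"ax":0,"ay":0,"az":0}]}}

```text
t: 41.05
eef_pos: [0.4355, -0.0765, 0.15]
tcp_rot: [0.002, 1.0, -0.001, 0.003]
contact_force: [1.2, 0.2, -0.5]
gripper_width: 0.0513
gripper_force: 0.0
```

{"api": "apply_moves", "payload": {"commands": [{"dx":0,"dy":40,"dz":0,"ax":0,"ay":0,"az":0},{"dx":0,"dy":0,"dz":0,"ax":0,"ay":0,"az":0},{"dx":0,"dy":0,"dz":0,"ax":0,"ay":0,"az":0},{"dx":0,"dy":0,"dz":0,"ax":0,"ay":0,"az":0},{"dx":0,"dy":0,"dz":0,"ax":0,"ay":0,"az":0}]}}

```text
t: 41.55
eef_pos: [0.4335, -0.0382, 0.1467]
tcp_rot: [0.001, 1.0, -0.0, -0.001]
contact_force: [-0.1, -0.0, -0.4]
gripper_width: 0.051
gripper_force: 0.0
```

Run:
```python
from h import *
s,im,o=lids();print(s['eef_pos'])
for x in o: print(x)
spots(['pot_blue1','pot_red1','barrel_blue'])
plan([.4223,-.022,.027],Rt(0.),n=5)
```

```text
[ 0.43346521 -0.03820546  0.14670335]
('red', [0.4766, -0.273], [28.0, 251.7], [70, 170, 8770])
('red', [0.418, -0.0234], [334.3, 181.0], [40, 33, 1046])
('red', [0.4396, 0.053], [430.8, 207.8], [41, 40, 1271])
('blue', [0.4643, -0.2183], [92.2, 237.5], [50, 136, 1548])
pot_blue1 [(0.86, [0.4733, -0.1751, 0.0328]), (0.83, [0.4363, -0.1837, 0.0305])]
pot_red1 [(0.84, [0.4242, -0.0208, 0.0294]), (0.72, [0.2992, -0.2416, 0.0196]), (0.61, [0.616, 0.1085, 0.0256])]
barrel_blue [(0.82, [0.5096, -0.1715, 0.0119]), (0.5, [0.6358, -0.1897, 0.0107])]
total d [ -11.3   15.5 -119.8] rv [-0.    -0.002 -0.001] rows 5
0 {"dx": 2.2, "dy": 3.1, "dz": 24.0, "ax": -0.0001, "ay": -0.0003, "az": -0.0002}
```

{"api": "apply_moves", "payload": {"commands": [{"dx":5,"dy":8,"dz":20,"ax":0,"ay":0,"az":0},{"dx":5,"dy":7.5,"dz":40,"ax":0,"ay":0,"az":0},{"dx":1,"dy":0,"dz":40,"ax":0,"ay":0,"az":0},{"dx":0,"dy":0,"dz":20,"ax":0,"ay":0,"az":0},{"dx":0,"dy":0,"dz":0,"ax":0,"ay":0,"az":0}]}}

```text
t: 42.25
eef_pos: [0.4204, -0.0216, 0.0247]
tcp_rot: [-0.0, 1.0, -0.0, -0.003]
contact_force: [0.2, -0.1, 0.4]
gripper_width: 0.0511
gripper_force: 0.0
```

{"api": "apply_moves", "payload": {"commands": [{"dx":0,"dy":0,"dz":0,"ax":0,"ay":0,"az":0},{"dx":0,"dy":0,"dz":0,"ax":0,"ay":0,"az":0},{"dx":0,"dy":0,"dz":0,"ax":0,"ay":0,"az":0},{"dx":0,"dy":0,"dz":0,"ax":0,"ay":0,"az":0},{"dx":0,"dy":0,"dz":0,"ax":0,"ay":0,"az":0}]}}

```text
t: 42.75
eef_pos: [0.4229, -0.0214, 0.0275]
tcp_rot: [-0.0, 1.0, -0.0, -0.0]
contact_force: [-0.4, 0.4, 0.2]
gripper_width: 0.0509
gripper_force: 0.0
```

{"api": "apply_moves", "payload": {"commands": [{"dx":0,"dy":0,"dz":0,"ax":0,"ay":0,"az":0},{"dx":0,"dy":0,"dz":0,"ax":0,"ay":0,"az":0},{"dx":0,"dy":0,"dz":0,"ax":0,"ay":0,"az":0},{"dx":0,"dy":0,"dz":0,"ax":0,"ay":0,"az":0},{"dx":0,"dy":0,"dz":0,"ax":0,"ay":0,"az":0}], "fingers": -1}}

```text
t: 43.25
eef_pos: [0.4226, -0.0214, 0.0274]
tcp_rot: [-0.0, 1.0, -0.0, -0.0]
contact_force: [-1.6, -0.1, 8.4]
gripper_width: 0.0321
gripper_force: 38.8
```

{"api": "apply_moves", "payload": {"commands": [{"dx":0,"dy":0,"dz":-10,"ax":0,"ay":0,"az":0},{"dx":0,"dy":0,"dz":-40,"ax":0,"ay":0,"az":-0.04},{"dx":0,"dy":0,"dz":-45,"ax":0,"ay":0,"az":-0.035},{"dx":0,"dy":0,"dz":0,"ax":0,"ay":0,"az":0},{"dx":0,"dy":0,"dz":0,"ax":0,"ay":0,"az":0}]}}

```text
t: 43.75
eef_pos: [0.4232, -0.0215, 0.1231]
tcp_rot: [-0.038, 0.999, -0.0, 0.001]
contact_force: [-0.4, 0.0, -1.6]
gripper_width: 0.0319
gripper_force: 39.9
```

Run:
```python
from h import *
s=bot.sense();shot('wrist');print(s['eef_pos'],s['gripper_width']);spots(['pot_red1'])
plan([.502,-.313,s['eef_pos'][2]],Rt(.075))
```

```text
[ 0.42319702 -0.02149521  0.12313366] 0.03192404106317386
pot_red1 [(0.89, [0.4231, -0.02, 0.1266]), (0.57, [0.4377, 0.0455, 0.026])]
total d [  80.3 -291.5    1.8] rv [-0.    -0.003  0.   ] rows 10
0 {"dx": -5.8, "dy": -29.7, "dz": -0.2, "ax": -0.0, "ay": -0.0003, "az": 0.0}
5 {"dx": -5.8, "dy": -29.7, "dz": -0.2, "ax": -0.0, "ay": -0.0003, "az": 0.0}
```

{"api": "apply_moves", "payload": {"commands": [{"dx":-5.8,"dy":-29.7,"dz":0,"ax":0,"ay":0,"az":0},{"dx":-5.8,"dy":-29.7,"dz":0,"ax":0,"ay":0,"az":0},{"dx":-5.8,"dy":-29.7,"dz":0,"ax":0,"ay":0,"az":0},{"dx":-5.8,"dy":-29.7,"dz":0,"ax":0,"ay":0,"az":0},{"dx":-5.8,"dy":-29.7,"dz":0,"ax":0,"ay":0,"az":0}]}}

```text
t: 44.35
eef_pos: [0.4617, -0.1681, 0.1202]
tcp_rot: [-0.038, 0.999, 0.0, -0.002]
contact_force: [-0.1, 0.1, -0.7]
gripper_width: 0.0323
gripper_force: 40.0
```

{"api": "apply_moves", "payload": {"commands": [{"dx":-5.8,"dy":-29.7,"dz":0,"ax":0,"ay":0,"az":0},{"dx":-5.8,"dy":-29.7,"dz":0,"ax":0,"ay":0,"az":0},{"dx":-5.8,"dy":-29.7,"dz":0,"ax":0,"ay":0,"az":0},{"dx":-5.8,"dy":-29.7,"dz":0,"ax":0,"ay":0,"az":0},{"dx":-5.8,"dy":-29.7,"dz":0,"ax":0,"ay":0,"az":0}]}}

```text
t: 44.85
eef_pos: [0.5019, -0.3137, 0.1196]
tcp_rot: [-0.038, 0.999, 0.001, -0.002]
contact_force: [0.0, 0.1, 0.1]
gripper_width: 0.032
gripper_force: 40.0
```

{"api": "apply_moves", "payload": {"commands": [{"dx":0,"dy":0,"dz":0,"ax":0,"ay":0,"az":0},{"dx":0,"dy":0,"dz":0,"ax":0,"ay":0,"az":0},{"dx":0,"dy":0,"dz":25,"ax":0,"ay":0,"az":0},{"dx":0,"dy":0,"dz":25,"ax":0,"ay":0,"az":0},{"dx":0,"dy":0,"dz":0,"ax":0,"ay":0,"az":0}]}}

```text
t: 45.35
eef_pos: [0.5, -0.31, 0.068]
tcp_rot: [-0.039, 0.999, 0.002, -0.004]
contact_force: [0.2, 0.2, -0.7]
gripper_width: 0.0322
gripper_force: 40.0
```

Run:
```python
from h import *
s=bot.sense();im=shot('wrist','w13');print(s['eef_pos'],s['gripper_width']);spots(['pot_red1','tray_red'])
c=cam('wrist',s)
h=cv2.cvtColor(cv2.medianBlur(im,5),cv2.COLOR_BGR2HSV);H,S,V=cv2.split(h)
m=((H<8)|(H>172))&(S>150)
for v in range(10,250,20):
    xs=np.where(m[v,150:500])[0]+150
    if len(xs)>20: print(v,xs.min(),xs.max(),len(xs),ray(c,(xs.min(),v),.018)[:2].round(4),ray(c,(xs.max(),v),.018)[:2].round(4))
```

```text
[ 0.49996112 -0.30998479  0.0680357 ] 0.03221273680430717
pot_red1 [(0.56, [0.4981, -0.309, 0.071])]
tray_red [(0.62, [0.4485, -0.3203, 0.0056])]
50 210 405 196 [ 0.4077 -0.3696] [ 0.3999 -0.2719]
70 210 404 195 [ 0.4172 -0.3696] [ 0.4093 -0.271 ]
90 211 402 192 [ 0.4268 -0.3691] [ 0.419  -0.2706]
110 213 401 189 [ 0.4367 -0.3681] [ 0.429  -0.2697]
130 214 399 186 [ 0.447  -0.3676] [ 0.4392 -0.2693]
150 215 398 184 [ 0.4575 -0.367 ] [ 0.4498 -0.2684]
170 216 396 181 [ 0.4684 -0.3665] [ 0.4607 -0.2679]
190 217 394 178 [ 0.4796 -0.3659] [ 0.472  -0.2675]
210 219 393 175 [ 0.4911 -0.3647] [ 0.4835 -0.2664]
230 220 391 155 [ 0.5031 -0.3641] [ 0.4955 -0.266 ]
```

{"api": "apply_moves", "payload": {"commands": [{"dx":0,"dy":-2,"dz":15,"ax":0,"ay":0,"az":0},{"dx":0,"dy":0,"dz":15,"ax":0,"ay":0,"az":0},{"dx":0,"dy":0,"dz":6,"ax":0,"ay":0,"az":0},{"dx":0,"dy":0,"dz":2,"ax":0,"ay":0,"az":0},{"dx":0,"dy":0,"dz":0,"ax":0,"ay":0,"az":0}]}}

```text
t: 46.0
eef_pos: [0.5026, -0.315, 0.0333]
tcp_rot: [-0.038, 0.999, 0.0, -0.001]
contact_force: [0.7, 0.2, -1.3]
gripper_width: 0.0324
gripper_force: 40.0
```

{"api": "apply_moves", "payload": {"commands": [{"dx":0,"dy":0,"dz":0.5,"ax":0,"ay":0,"az":0},{"dx":0,"dy":0,"dz":0,"ax":0,"ay":0,"az":0},{"dx":0,"dy":0,"dz":0,"ax":0,"ay":0,"az":0},{"dx":0,"dy":0,"dz":0,"ax":0,"ay":0,"az":0},{"dx":0,"dy":0,"dz":0,"ax":0,"ay":0,"az":0}]}}

```text
t: 46.5
eef_pos: [0.5029, -0.3152, 0.0335]
tcp_rot: [-0.038, 0.999, -0.0, -0.001]
contact_force: [-0.5, 0.4, -0.3]
gripper_width: 0.0321
gripper_force: 40.0
```

{"api": "apply_moves", "payload": {"commands": [{"dx":0,"dy":0,"dz":1,"ax":0,"ay":0,"az":0},{"dx":0,"dy":0,"dz":0.7,"ax":0,"ay":0,"az":0},{"dx":0,"dy":0,"dz":0,"ax":0,"ay":0,"az":0},{"dx":0,"dy":0,"dz":0,"ax":0,"ay":0,"az":0},{"dx":0,"dy":0,"dz":0,"ax":0,"ay":0,"az":0}]}}

```text
t: 47.0
eef_pos: [0.5028, -0.3151, 0.0316]
tcp_rot: [-0.038, 0.999, -0.0, -0.001]
contact_force: [0.1, -0.6, -0.1]
gripper_width: 0.032
gripper_force: 40.2
```

{"api": "apply_moves", "payload": {"commands": [{"dx":0,"dy":0,"dz":0,"ax":0,"ay":0,"az":0},{"dx":0,"dy":0,"dz":0,"ax":0,"ay":0,"az":0},{"dx":0,"dy":0,"dz":0,"ax":0,"ay":0,"az":0},{"dx":0,"dy":0,"dz":-15,"ax":0,"ay":0,"az":0},{"dx":0,"dy":0,"dz":-45,"ax":0,"ay":0,"az":0}], "fingers": 0.2}}

```text
t: 47.5
eef_pos: [0.5003, -0.3137, 0.0894]
tcp_rot: [-0.038, 0.999, 0.002, -0.004]
contact_force: [0.8, -1.2, 0.2]
gripper_width: 0.0512
gripper_force: 0.0
```

{"api": "apply_moves", "payload": {"commands": [{"dx":5,"dy":30,"dz":-45,"ax":0,"ay":0,"az":0.04},{"dx":5,"dy":45,"dz":-10,"ax":0,"ay":0,"az":0.035},{"dx":10,"dy":45,"dz":0,"ax":0,"ay":0,"az":0},{"dx":10,"dy":45,"dz":0,"ax":0,"ay":0,"az":0},{"dx":10,"dy":45,"dz":0,"ax":0,"ay":0,"az":0}]}}

```text
t: 48.0
eef_pos: [0.4595, -0.1066, 0.1445]
tcp_rot: [-0.0, 1.0, -0.0, 0.0]
contact_force: [1.0, 0.8, -0.4]
gripper_width: 0.0511
gripper_force: 0.0
```

{"api": "apply_moves", "payload": {"commands": [{"dx":10,"dy":45,"dz":0,"ax":0,"ay":0,"az":0},{"dx":7,"dy":45,"dz":0,"ax":0,"ay":0,"az":0},{"dx":5,"dy":45,"dz":0,"ax":0,"ay":0,"az":0},{"dx":0,"dy":10,"dz":0,"ax":0,"ay":0,"az":0},{"dx":0,"dy":0,"dz":0,"ax":0,"ay":0,"az":0}]}}

```text
t: 48.5
eef_pos: [0.4379, 0.0386, 0.1441]
tcp_rot: [-0.002, 1.0, 0.0, 0.0]
contact_force: [0.3, -0.7, 0.3]
gripper_width: 0.0514
gripper_force: 0.0
```

{"api": "apply_moves", "payload": {"commands": [{"dx":0,"dy":0,"dz":0,"ax":0,"ay":0,"az":0},{"dx":0,"dy":0,"dz":0,"ax":0,"ay":0,"az":0},{"dx":0,"dy":0,"dz":0,"ax":0,"ay":0,"az":0},{"dx":0,"dy":0,"dz":0,"ax":0,"ay":0,"az":0},{"dx":0,"dy":0,"dz":0,"ax":0,"ay":0,"az":0}]}}

```text
t: 49.0
eef_pos: [0.4376, 0.0362, 0.143]
tcp_rot: [0.0, 1.0, -0.0, -0.001]
contact_force: [-0.8, -0.2, 0.3]
gripper_width: 0.0511
gripper_force: 0.0
```

Run:
```python
from h import *
s,im,o=lids();print(s['eef_pos'])
for x in o: print(x)
spots(['pot_red1'])
plan([.4385,.053,.027],Rt(0.),n=5)
```

```text
[0.43759222 0.03621197 0.1430321 ]
('red', [0.4307, 0.0507], [333.9, 192.9], [31, 21, 431])
('blue', [0.5423, -0.1598], [85.7, 320.0], [16, 9, 102])
pot_red1 [(0.81, [0.4375, 0.0488, 0.0294])]
total d [   0.9   16.4 -116.1] rv [-0.    -0.001  0.   ] rows 5
0 {"dx": -0.2, "dy": 3.3, "dz": 23.2, "ax": -0.0, "ay": -0.0003, "az": 0.0}
```

{"api": "apply_moves", "payload": {"commands": [{"dx":-0.5,"dy":15.5,"dz":20,"ax":0,"ay":0,"az":0},{"dx":0,"dy":0,"dz":40,"ax":0,"ay":0,"az":0},{"dx":0,"dy":0,"dz":40,"ax":0,"ay":0,"az":0},{"dx":0,"dy":0,"dz":16,"ax":0,"ay":0,"az":0},{"dx":0,"dy":0,"dz":0,"ax":0,"ay":0,"az":0}]}}

```text
t: 49.6
eef_pos: [0.4361, 0.0521, 0.0251]
tcp_rot: [-0.001, 1.0, -0.001, -0.003]
contact_force: [0.1, 0.2, 0.4]
gripper_width: 0.0513
gripper_force: 0.0
```

{"api": "apply_moves", "payload": {"commands": [{"dx":0,"dy":0,"dz":0,"ax":0,"ay":0,"az":0},{"dx":0,"dy":0,"dz":0,"ax":0,"ay":0,"az":0},{"dx":0,"dy":0,"dz":0,"ax":0,"ay":0,"az":0},{"dx":0,"dy":0,"dz":0,"ax":0,"ay":0,"az":0},{"dx":0,"dy":0,"dz":0,"ax":0,"ay":0,"az":0}]}}

```text
t: 50.1
eef_pos: [0.4383, 0.0523, 0.0277]
tcp_rot: [-0.0, 1.0, -0.0, -0.0]
contact_force: [-0.7, 0.5, -0.3]
gripper_width: 0.0516
gripper_force: 0.0
```

{"api": "apply_moves", "payload": {"commands": [{"dx":0,"dy":0,"dz":0,"ax":0,"ay":0,"az":0},{"dx":0,"dy":0,"dz":0,"ax":0,"ay":0,"az":0},{"dx":0,"dy":0,"dz":0,"ax":0,"ay":0,"az":0},{"dx":0,"dy":0,"dz":0,"ax":0,"ay":0,"az":0},{"dx":0,"dy":0,"dz":0,"ax":0,"ay":0,"az":0}], "fingers": -1}}

```text
t: 50.6
eef_pos: [0.4381, 0.0523, 0.0276]
tcp_rot: [-0.0, 1.0, -0.0, -0.0]
contact_force: [-1.0, -1.8, 8.4]
gripper_width: 0.0323
gripper_force: 38.9
```

{"api": "apply_moves", "payload": {"commands": [{"dx":0,"dy":0,"dz":-10,"ax":0,"ay":0,"az":0},{"dx":0,"dy":0,"dz":-40,"ax":0,"ay":0,"az":-0.04},{"dx":0,"dy":0,"dz":-45,"ax":0,"ay":0,"az":-0.03},{"dx":0,"dy":0,"dz":0,"ax":0,"ay":0,"az":0},{"dx":0,"dy":0,"dz":0,"ax":0,"ay":0,"az":0}]}}

```text
t: 51.1
eef_pos: [0.4387, 0.0523, 0.1235]
tcp_rot: [-0.035, 0.999, 0.0, 0.001]
contact_force: [0.2, 0.2, -0.2]
gripper_width: 0.0322
gripper_force: 39.9
```

Run:
```python
from h import *
s=bot.sense();shot('wrist');print(s['eef_pos'],s['gripper_width']);spots(['pot_red1'])
plan([.453,-.318,s['eef_pos'][2]],Rt(.07),n=10)
```

```text
[0.43873797 0.05227376 0.12349907] 0.03218184931450272
pot_red1 []
total d [  15.7 -370.     1.8] rv [-0.    -0.003  0.   ] rows 10
0 {"dx": 1.0, "dy": -37.0, "dz": -0.2, "ax": -0.0, "ay": -0.0003, "az": 0.0}
5 {"dx": 1.0, "dy": -37.0, "dz": -0.2, "ax": -0.0, "ay": -0.0003, "az": 0.0}
```

{"api": "apply_moves", "payload": {"commands": [{"dx":1,"dy":-37,"dz":0,"ax":0,"ay":0,"az":0},{"dx":1,"dy":-37,"dz":0,"ax":0,"ay":0,"az":0},{"dx":1,"dy":-37,"dz":0,"ax":0,"ay":0,"az":0},{"dx":1,"dy":-37,"dz":0,"ax":0,"ay":0,"az":0},{"dx":1,"dy":-37,"dz":0,"ax":0,"ay":0,"az":0}]}}

```text
t: 51.7
eef_pos: [0.4449, -0.1337, 0.1207]
tcp_rot: [-0.035, 0.999, 0.0, -0.002]
contact_force: [1.4, -0.1, -1.2]
gripper_width: 0.0322
gripper_force: 39.9
```

{"api": "apply_moves", "payload": {"commands": [{"dx":1,"dy":-37,"dz":0,"ax":0,"ay":0,"az":0},{"dx":1,"dy":-37,"dz":0,"ax":0,"ay":0,"az":0},{"dx":1,"dy":-37,"dz":0,"ax":0,"ay":0,"az":0},{"dx":1,"dy":-37,"dz":0,"ax":0,"ay":0,"az":0},{"dx":1,"dy":-37,"dz":0,"ax":0,"ay":0,"az":0}]}}

```text
t: 52.2
eef_pos: [0.453, -0.3183, 0.1204]
tcp_rot: [-0.035, 0.999, 0.001, -0.002]
contact_force: [1.0, 1.0, -0.6]
gripper_width: 0.0322
gripper_force: 39.9
```

{"api": "apply_moves", "payload": {"commands": [{"dx":0,"dy":0,"dz":0,"ax":0,"ay":0,"az":0},{"dx":0,"dy":0,"dz":0,"ax":0,"ay":0,"az":0},{"dx":0,"dy":0,"dz":30,"ax":0,"ay":0,"az":0},{"dx":0,"dy":0,"dz":30,"ax":0,"ay":0,"az":0},{"dx":0,"dy":0,"dz":20,"ax":0,"ay":0,"az":0}]}}

```text
t: 52.7
eef_pos: [0.453, -0.3147, 0.0397]
tcp_rot: [-0.037, 0.999, 0.001, -0.002]
contact_force: [-0.5, -0.0, -0.6]
gripper_width: 0.0323
gripper_force: 40.0
```

{"api": "apply_moves", "payload": {"commands": [{"dx":0,"dy":0,"dz":5,"ax":0,"ay":0,"az":0},{"dx":0,"dy":0,"dz":2,"ax":0,"ay":0,"az":0},{"dx":0,"dy":0,"dz":0,"ax":0,"ay":0,"az":0},{"dx":0,"dy":0,"dz":0,"ax":0,"ay":0,"az":0},{"dx":0,"dy":0,"dz":0,"ax":0,"ay":0,"az":0}]}}

```text
t: 53.2
eef_pos: [0.4546, -0.3178, 0.0361]
tcp_rot: [-0.035, 0.999, -0.001, 0.0]
contact_force: [0.2, -0.2, -0.2]
gripper_width: 0.032
gripper_force: 40.0
```

{"api": "apply_moves", "payload": {"commands": [{"dx":0,"dy":0,"dz":2,"ax":0,"ay":0,"az":0},{"dx":0,"dy":0,"dz":1.5,"ax":0,"ay":0,"az":0},{"dx":0,"dy":0,"dz":1,"ax":0,"ay":0,"az":0},{"dx":0,"dy":0,"dz":0,"ax":0,"ay":0,"az":0},{"dx":0,"dy":0,"dz":0,"ax":0,"ay":0,"az":0}]}}

```text
t: 53.7
eef_pos: [0.4542, -0.3177, 0.0316]
tcp_rot: [-0.035, 0.999, -0.0, -0.001]
contact_force: [-3.5, 0.7, 11.3]
gripper_width: 0.032
gripper_force: 41.2
```

{"api": "apply_moves", "payload": {"commands": [{"dx":0,"dy":0,"dz":0,"ax":0,"ay":0,"az":0},{"dx":0,"dy":0,"dz":0,"ax":0,"ay":0,"az":0},{"dx":0,"dy":0,"dz":0,"ax":0,"ay":0,"az":0},{"dx":0,"dy":0,"dz":-15,"ax":0,"ay":0,"az":0},{"dx":0,"dy":0,"dz":-45,"ax":0,"ay":0,"az":0}], "fingers": 0.2}}

```text
t: 54.2
eef_pos: [0.4516, -0.3159, 0.0885]
tcp_rot: [-0.035, 0.999, 0.002, -0.004]
contact_force: [0.2, -1.5, -0.0]
gripper_width: 0.0511
gripper_force: 0.0
```

{"api": "apply_moves", "payload": {"commands": [{"dx":0,"dy":20,"dz":-45,"ax":0,"ay":0,"az":0},{"dx":-5,"dy":45,"dz":-45,"ax":0,"ay":0,"az":0},{"dx":-10,"dy":45,"dz":-40,"ax":0,"ay":0,"az":0.04},{"dx":-15,"dy":45,"dz":-30,"ax":0,"ay":0,"az":0.03},{"dx":-15,"dy":45,"dz":-20,"ax":0,"ay":0,"az":0}]}}

```text
t: 54.7
eef_pos: [0.4869, -0.1397, 0.2531]
tcp_rot: [0.001, 1.0, -0.001, 0.001]
contact_force: [1.1, 0.1, -0.4]
gripper_width: 0.0516
gripper_force: 0.0
```

{"api": "apply_moves", "payload": {"commands": [{"dx":-15,"dy":45,"dz":0,"ax":0,"ay":0,"az":0},{"dx":-15,"dy":45,"dz":0,"ax":0,"ay":0,"az":0},{"dx":-10,"dy":45,"dz":0,"ax":0,"ay":0,"az":0},{"dx":-10,"dy":45,"dz":0,"ax":0,"ay":0,"az":0},{"dx":-5,"dy":45,"dz":0,"ax":0,"ay":0,"az":0}]}}

```text
t: 55.2
eef_pos: [0.5418, 0.0863, 0.2508]
tcp_rot: [-0.0, 1.0, -0.0, -0.0]
contact_force: [0.7, -1.6, -0.3]
gripper_width: 0.0512
gripper_force: 0.0
```

{"api": "apply_moves", "payload": {"commands": [{"dx":0,"dy":45,"dz":0,"ax":0,"ay":0,"az":0},{"dx":0,"dy":40,"dz":0,"ax":0,"ay":0,"az":0},{"dx":0,"dy":0,"dz":0,"ax":0,"ay":0,"az":0},{"dx":0,"dy":0,"dz":0,"ax":0,"ay":0,"az":0},{"dx":0,"dy":0,"dz":0,"ax":0,"ay":0,"az":0}]}}

```text
t: 55.7
eef_pos: [0.5416, 0.1678, 0.25]
tcp_rot: [0.001, 1.0, -0.001, -0.001]
contact_force: [0.1, 0.1, 0.8]
gripper_width: 0.0513
gripper_force: 0.0
```

{"api": "apply_moves", "payload": {"commands": [{"dx":0,"dy":0,"dz":0,"ax":0,"ay":0,"az":0},{"dx":0,"dy":0,"dz":0,"ax":0,"ay":0,"az":0},{"dx":0,"dy":0,"dz":0,"ax":0,"ay":0,"az":0},{"dx":0,"dy":0,"dz":0,"ax":0,"ay":0,"az":0},{"dx":0,"dy":0,"dz":0,"ax":0,"ay":0,"az":0}]}}

```text
t: 56.2
eef_pos: [0.5414, 0.1693, 0.2496]
tcp_rot: [-0.0, 1.0, -0.0, -0.001]
contact_force: [-0.2, -0.8, -0.3]
gripper_width: 0.0511
gripper_force: 0.0
```

Run:
```python
from h import *
s=bot.sense();im=shot('wrist','w14');print(s['eef_pos'],s['tcp_rot'],s['q']);spots(['dial_black','dial_white','rack','stand'])
json.dump({'eef_pos':list(s['eef_pos']),'tcp_rot':list(s['tcp_rot'])},open('w14.json','w'))
```

```text
[0.54140786 0.16933899 0.24960431] [-1.74157942e-04  9.99999736e-01 -1.11175726e-04 -6.96264833e-04] [-0.10612885  0.32416649 -0.38000947  1.79123203  0.13588117  1.05323062
  1.03537206]
dial_black []
dial_white [(0.71, [0.6129, 0.144, 0.0737])]
rack [(0.65, [0.6476, 0.1564, 0.0177])]
stand [(0.63, [0.509, 0.3747, 0.0429])]
```

View pics/w14.png

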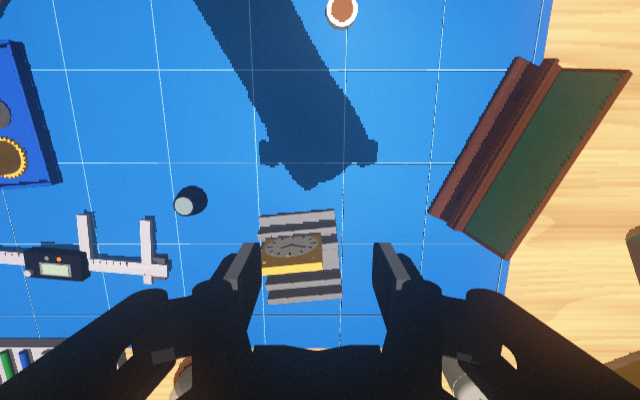

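The picture shows the dial in the rack's -x slot with its top edge at (262..323,268) and its dark face towards -x. The stand's board/ledge line runs from about (462,230) to (550,68). I'll extract the edges numerically.

Run:
```python
from h import *
s14=json.load(open('w14.json'));s1={'eef_pos':[0.50288966,0.15426737,0.35259008],'tcp_rot':[0.00283117,0.99999466,-0.00111273,0.00119329]}
for nm,s,box in [('w14',s14,(225,290,245,345)),('w1',s1,(225,275,270,350))]:
    c=cam('wrist',s);im=cv2.imread('pics/%s.png'%nm);h=cv2.cvtColor(im,cv2.COLOR_BGR2HSV)
    r0,r1,c0,c1=box;sub=h[r0:r1,c0:c1].astype(int)
    m=((sub[...,0]>15)&(sub[...,0]<35)&(sub[...,1]>120)&(sub[...,2]>150)).astype(np.uint8)
    m=cv2.morphologyEx(m,cv2.MORPH_OPEN,np.ones((3,3)))
    k,l,st,ce=cv2.connectedComponentsWithStats(m); i=1+np.argmax(st[1:,4]); ys,xs=np.where(l==i)
    rc=cv2.minAreaRect(np.c_[xs+c0,ys+r0].astype(np.float32)); bx=cv2.boxPoints(rc)
    print(nm,'strip centre',rc[0],'size',rc[1],'ang',rc[2]); 
    for b in bx: print(b.round(1),ray(c,b,.098)[:2].round(4))
    m2=((sub[...,0]>10)&(sub[...,0]<35)&(sub[...,1]>90)&(sub[...,2]>60)).astype(np.uint8)
    for v in range(0,r1-r0,4):
        x=np.where(m2[v])[0]; 
        if len(x)>3: print(v+r0,x.min()+c0,x.max()+c0,len(x))
```

```text
w14 strip centre (291.7927551269531, 268.3587646484375) size (8.508636474609375, 60.39527130126953) ang 84.47245788574219
[261.3 267. ] [0.6137 0.1192]
[321.4 261.2] [0.6077 0.1751]
[322.3 269.7] [0.6163 0.1759]
[262.1 275.5] [0.6223 0.1196]
237 315 320 6
241 266 320 8
245 264 320 5
249 262 321 11
253 261 321 21
257 261 321 60
261 261 321 61
265 262 322 61
269 261 322 62
273 261 290 30
w1 strip centre (308.56927490234375, 258.1930847167969) size (5.8707194328308105, 49.45335006713867) ang 84.2894058227539
[283.7 257.7] [0.6137 0.113 ]
[332.9 252.8] [0.6072 0.1751]
[333.5 258.7] [0.6152 0.1759]
[284.3 263.6] [0.6217 0.1135]
245 327 331 5
249 287 331 19
253 287 333 46
257 285 333 48
261 284 314 31
```

Run:
```python
from h import *
s14=json.load(open('w14.json'));s1={'eef_pos':[0.50288966,0.15426737,0.35259008],'tcp_rot':[0.00283117,0.99999466,-0.00111273,0.00119329]}
R=[]
for nm,s,w in [('w14',s14,(420,640,40,270)),('w1',s1,(405,565,85,255))]:
    c=cam('wrist',s);im=cv2.imread('pics/%s.png'%nm);h=cv2.cvtColor(cv2.medianBlur(im,3),cv2.COLOR_BGR2HSV)
    x0,x1,y0,y1=w; sub=h[y0:y1,x0:x1]
    m=((sub[...,0]>45)&(sub[...,0]<95)&(sub[...,1]>50)&(sub[...,2]<140)).astype(np.uint8)
    k,l,st,ce=cv2.connectedComponentsWithStats(cv2.morphologyEx(m,cv2.MORPH_OPEN,np.ones((3,3)))); i=1+np.argmax(st[1:,4]); m=(l==i).astype(np.uint8)
    cn=max(cv2.findContours(m,0,1)[0],key=cv2.contourArea); 
    hull=cv2.convexHull(cn); eps=1
    while True:
        a=cv2.approxPolyDP(hull,eps,True)
        if len(a)<=4: break
        eps+=.5
    a=a[:,0]+[x0,y0]; print(nm,'area',st[i,4],a.tolist())
    for p in a: print(p,'z30',ray(c,p,.03)[:2].round(4),'z84.5',ray(c,p,.0845)[:2].round(4))
    R.append((c,a))
T=cam('top')
(c1,a1),(c2,a2)=R
for p in a1:
    b=min(([tri([c1,c2],[p,q]),q] for q in a2),key=lambda t:np.linalg.norm(proj(c1,t[0])-p)+np.linalg.norm(proj(c2,t[0])-t[1]))
    print('tri',p,b[1],b[0].round(4))
```

```text
w14 area 7626 [[569, 73], [584, 101], [498, 249], [466, 227]]
[569  73] z30 [0.4363 0.4209] z84.5 [0.4425 0.3817]
[584 101] z30 [0.4628 0.4414] z84.5 [0.4649 0.399 ]
[498 249] z30 [0.6242 0.3774] z84.5 [0.6011 0.345 ]
[466 227] z30 [0.5978 0.3378] z84.5 [0.5788 0.3116]
w1 area 4188 [[522, 113], [527, 152], [464, 243], [444, 225]]
[522 113] z30 [0.4385 0.4268] z84.5 [0.4384 0.3941]
[527 152] z30 [0.4899 0.4417] z84.5 [0.4835 0.4072]
[464 243] z30 [0.6225 0.3709] z84.5 [0.6001 0.3449]
[444 225] z30 [0.5945 0.3388] z84.5 [0.5755 0.3167]
tri [569  73] [522 113] [0.4368 0.43   0.0207]
tri [584 101] [527 152] [0.4718 0.3648 0.1392]
tri [498 249] [464 243] [0.6005 0.3448 0.0848]
tri [466 227] [444 225] [0.6031 0.3471 0.0101]
```

Run:
```python
from h import *
s14=json.load(open('w14.json'));c=cam('wrist',s14);im=cv2.imread('pics/w14.png')
h=cv2.cvtColor(im,cv2.COLOR_BGR2HSV)
for v in range(64,262,22):
    print(v,[(u,*map(int,h[v,u])) for u in range(max(430,int(560-(v-70)*.62)-46),min(640,int(640-(v-70)*.62)),4)][:34])
```

```text
64 [(517, 2, 108, 116), (521, 4, 110, 125), (525, 2, 104, 113), (529, 163, 69, 59), (533, 166, 48, 69), (537, 105, 180, 224), (541, 1, 81, 69), (545, 5, 100, 79), (549, 4, 97, 76), (553, 7, 137, 128), (557, 9, 133, 128), (561, 21, 95, 250), (565, 21, 96, 250), (569, 19, 106, 245), (573, 19, 105, 245), (577, 18, 109, 242), (581, 17, 113, 241), (585, 18, 110, 241), (589, 18, 111, 242), (593, 18, 110, 242), (597, 18, 110, 243), (601, 18, 109, 244), (605, 18, 113, 242), (609, 18, 110, 242), (613, 18, 111, 242), (617, 18, 111, 242), (621, 19, 108, 244), (625, 18, 109, 244), (629, 19, 110, 244), (633, 19, 110, 244), (637, 18, 110, 244)]
86 [(504, 3, 106, 113), (508, 2, 113, 111), (512, 1, 98, 104), (516, 164, 65, 51), (520, 164, 58, 57), (524, 173, 76, 57), (528, 178, 73, 63), (532, 2, 94, 68), (536, 3, 90, 74), (540, 8, 135, 123), (544, 7, 135, 104), (548, 7, 133, 121), (552, 58, 49, 78), (556, 62, 49, 78), (560, 58, 52, 78), (564, 50, 57, 80), (568, 53, 53, 82), (572, 45, 61, 83), (576, 45, 57, 81), (580, 43, 67, 80), (584, 42, 62, 82), (588, 41, 62, 82), (592, 42, 67, 87), (596, 37, 69,
[... 3749 characters left out ...]
18, 54, 47, 82), (522, 53, 59, 87), (526, 45, 63, 81), (530, 12, 133, 98), (534, 10, 154, 137), (538, 19, 104, 246), (542, 19, 106, 246), (546, 19, 105, 246)]
240 [(430, 104, 195, 230), (434, 104, 195, 230), (438, 104, 196, 230), (442, 104, 194, 229), (446, 104, 193, 229), (450, 104, 192, 229), (454, 104, 191, 230), (458, 104, 192, 230), (462, 104, 195, 228), (466, 105, 190, 229), (470, 104, 191, 227), (474, 108, 161, 168), (478, 176, 73, 73), (482, 78, 63, 73), (486, 80, 77, 79), (490, 78, 71, 83), (494, 75, 63, 81), (498, 69, 54, 81), (502, 69, 45, 80), (506, 62, 42, 84), (510, 53, 52, 83), (514, 48, 53, 87), (518, 8, 144, 136), (522, 14, 126, 216), (526, 20, 98, 249), (530, 17, 109, 241)]
```

Run:
```python
from h import *
s=json.load(open('w14.json'));c=cam('wrist',s)
seat=np.array([ray(c,p,.03)[:2] for p in [(550,86),(537,108),(525.5,130),(512,152),(498.5,174),(484.5,196),(472,218)]])
top=np.array([ray(c,p,.0845)[:2] for p in [(617,86),(600,108),(586,130),(573,152),(559,174),(545,196),(528.5,218),(516,240)]])
for n,P in (('seat',seat),('top',top)):
    m=P.mean(0);u,S,v=np.linalg.svd(P-m);d=v[0]*np.sign(-v[0][0]);print(n,m.round(4),'dir y_s',d.round(4),'resid',(S[1]/len(P)**.5).round(5),'yaw',np.arctan2(-d[0],d[1]).round(4))
    print(P.round(3).tolist())
print('ends', ray(c,(466.5,227.5),.03)[:2].round(4), ray(c,(559.5,70.5),.03)[:2].round(4),'topends',ray(c,(505,257),.0845)[:2].round(4), ray(c,(629,72),.0845)[:2].round(4))
```

```text
seat [0.5159 0.375 ] dir y_s [-0.9139  0.4059] resid 0.00059 yaw 1.1529
[[0.449, 0.404], [0.47, 0.395], [0.492, 0.387], [0.514, 0.376], [0.538, 0.366], [0.562, 0.354], [0.587, 0.343]]
top [0.5199 0.3928] dir y_s [-0.9113  0.4117] resid 0.0008 yaw 1.1464
[[0.453, 0.424], [0.471, 0.414], [0.489, 0.406], [0.508, 0.398], [0.528, 0.39], [0.549, 0.381], [0.57, 0.369], [0.592, 0.361]]
ends [0.5984 0.3384] [0.434 0.411] topends [0.6094 0.3529] [0.4417 0.4318]
```

{"api": "apply_moves", "payload": {"commands": [{"dx":0,"dy":0,"dz":0,"ax":0,"ay":0,"az":-0.14},{"dx":0,"dy":0,"dz":0,"ax":0,"ay":0,"az":-0.14},{"dx":0,"dy":0,"dz":0,"ax":0,"ay":0,"az":-0.14},{"dx":0,"dy":0,"dz":0,"ax":0,"ay":0,"az":-0.14},{"dx":0,"dy":0,"dz":0,"ax":0,"ay":0,"az":-0.14}]}}

```text
t: 56.95
eef_pos: [0.5414, 0.1695, 0.2496]
tcp_rot: [-0.346, 0.938, 0.0, -0.001]
contact_force: [0.1, -0.4, 0.4]
gripper_width: 0.0512
gripper_force: 0.0
```

{"api": "apply_moves", "payload": {"commands": [{"dx":0,"dy":0,"dz":0,"ax":0,"ay":0,"az":-0.14},{"dx":0,"dy":0,"dz":0,"ax":0,"ay":0,"az":-0.14},{"dx":0,"dy":0,"dz":0,"ax":0,"ay":0,"az":-0.14},{"dx":0,"dy":0,"dz":0,"ax":0,"ay":0,"az":-0.14},{"dx":0,"dy":0,"dz":0,"ax":0,"ay":0,"az":-0.14}]}}

```text
t: 57.45
eef_pos: [0.5414, 0.1695, 0.2496]
tcp_rot: [-0.647, 0.763, 0.0, -0.001]
contact_force: [-0.1, 0.2, -0.4]
gripper_width: 0.0513
gripper_force: 0.0
```

{"api": "apply_moves", "payload": {"commands": [{"dx":0,"dy":0,"dz":0,"ax":0,"ay":0,"az":-0.14},{"dx":0,"dy":0,"dz":0,"ax":0,"ay":0,"az":-0.135},{"dx":0,"dy":-36,"dz":0,"ax":0,"ay":0,"az":0},{"dx":10,"dy":-35,"dz":0,"ax":0,"ay":0,"az":0},{"dx":10,"dy":0,"dz":0,"ax":0,"ay":0,"az":0}]}}

```text
t: 57.95
eef_pos: [0.6176, 0.1565, 0.2489]
tcp_rot: [0.743, -0.67, -0.0, -0.0]
contact_force: [0.2, 0.1, -0.4]
gripper_width: 0.0514
gripper_force: 0.0
```

{"api": "apply_moves", "payload": {"commands": [{"dx":0,"dy":0,"dz":20,"ax":0,"ay":0,"az":0},{"dx":0,"dy":0,"dz":0,"ax":0,"ay":0,"az":0},{"dx":0,"dy":0,"dz":0,"ax":0,"ay":0,"az":0},{"dx":0,"dy":0,"dz":0,"ax":0,"ay":0,"az":0},{"dx":0,"dy":0,"dz":0,"ax":0,"ay":0,"az":0}]}}

```text
t: 58.45
eef_pos: [0.6142, 0.1575, 0.2305]
tcp_rot: [0.743, -0.669, -0.0, -0.0]
contact_force: [0.4, -0.6, -0.0]
gripper_width: 0.0512
gripper_force: 0.0
```

Run:
```python
from h import *
s=bot.sense();im=shot('wrist','w15');print(s['eef_pos'],s['q']);spots(['dial_black','rack'])
c=cam('wrist',s)
h=cv2.cvtColor(im,cv2.COLOR_BGR2HSV)
P=np.array([.6145,.1443,.098]);p=proj(c,P);print('pred',p)
yd=np.array([-.104,.995,0]);print([proj(c,P+k*yd*.032).round(0).tolist() for k in (-1,1)])
m=((h[...,0]>15)&(h[...,0]<35)&(h[...,1]>120)&(h[...,2]>120)).astype(np.uint8)
k,l,st,ce=cv2.connectedComponentsWithStats(cv2.morphologyEx(m,cv2.MORPH_OPEN,np.ones((3,3))))
for i in range(1,k):
    if st[i,4]>80: 
        ys,xs=np.where(l==i);rc=cv2.minAreaRect(np.c_[xs,ys].astype(np.float32));print(rc,[ray(c,b,.098)[:2].round(4).tolist() for b in cv2.boxPoints(rc)])
plan([.6145,.1443,.085],Rt(1.675),n=5)
```

```text
[0.6142302  0.15750951 0.23053879] [ 0.11851945  0.50216768 -0.64856498  1.6396052   0.33010549  1.11178352
  2.62835625]
dial_black []
rack [(0.93, [0.6466, 0.147, 0.008])]
pred [317.8620803  179.39638657]
[[318.0, 139.0], [318.0, 217.0]]
((316.5, 176.5), (77.0, 9.0), 90.0) [[0.6226, 0.1121], [0.6156, 0.1113], [0.6087, 0.1739], [0.6161, 0.1747]]
total d [   0.3  -13.  -145.1] rv [0.001 0.    0.001] rows 5
0 {"dx": 2.6, "dy": 0.2, "dz": 29.0, "ax": 0.0001, "ay": 0.0, "az": 0.0002}
```

{"api": "apply_moves", "payload": {"commands": [{"dx":0,"dy":0,"dz":0,"ax":0,"ay":0,"az":0.143},{"dx":0,"dy":0,"dz":0,"ax":0,"ay":0,"az":0.143},{"dx":0,"dy":0,"dz":0,"ax":0,"ay":0,"az":0.143},{"dx":0,"dy":0,"dz":0,"ax":0,"ay":0,"az":0.143},{"dx":0,"dy":0,"dz":0,"ax":0,"ay":0,"az":0.143}]}}

```text
t: 59.1
eef_pos: [0.6141, 0.1572, 0.2298]
tcp_rot: [-0.459, 0.888, 0.0, -0.0]
contact_force: [-0.5, -0.0, 0.4]
gripper_width: 0.051
gripper_force: 0.0
```

{"api": "apply_moves", "payload": {"commands": [{"dx":0,"dy":0,"dz":0,"ax":0,"ay":0,"az":0.143},{"dx":0,"dy":0,"dz":0,"ax":0,"ay":0,"az":0.143},{"dx":0,"dy":0,"dz":0,"ax":0,"ay":0,"az":0.143},{"dx":0,"dy":0,"dz":0,"ax":0,"ay":0,"az":0.143},{"dx":0,"dy":0,"dz":0,"ax":0,"ay":0,"az":0.143}]}}

```text
t: 59.6
eef_pos: [0.6141, 0.1572, 0.2298]
tcp_rot: [-0.12, 0.993, 0.0, -0.0]
contact_force: [0.3, -0.1, -0.7]
gripper_width: 0.0515
gripper_force: 0.0
```

{"api": "apply_moves", "payload": {"commands": [{"dx":0,"dy":0,"dz":0,"ax":0,"ay":0,"az":0.143},{"dx":0,"dy":0,"dz":0,"ax":0,"ay":0,"az":0.143},{"dx":0,"dy":0,"dz":0,"ax":0,"ay":0,"az":0.143},{"dx":0,"dy":0,"dz":0,"ax":0,"ay":0,"az":0.143},{"dx":0,"dy":0,"dz":0,"ax":0,"ay":0,"az":0.143}]}}

```text
t: 60.1
eef_pos: [0.6141, 0.1573, 0.2298]
tcp_rot: [0.235, 0.972, -0.0, -0.001]
contact_force: [0.2, 1.3, 0.6]
gripper_width: 0.0514
gripper_force: 0.0
```

{"api": "apply_moves", "payload": {"commands": [{"dx":0,"dy":0,"dz":0,"ax":0,"ay":0,"az":0.143},{"dx":0,"dy":0,"dz":0,"ax":0,"ay":0,"az":0.143},{"dx":0,"dy":0,"dz":0,"ax":0,"ay":0,"az":0.143},{"dx":0,"dy":0,"dz":0,"ax":0,"ay":0,"az":0.143},{"dx":0,"dy":0,"dz":0,"ax":0,"ay":0,"az":0.143}]}}

```text
t: 60.6
eef_pos: [0.6141, 0.1573, 0.2298]
tcp_rot: [0.56, 0.828, -0.0, -0.0]
contact_force: [0.1, -0.2, -0.1]
gripper_width: 0.0512
gripper_force: 0.0
```

{"api": "apply_moves", "payload": {"commands": [{"dx":0,"dy":0,"dz":0,"ax":0,"ay":0,"az":0.143},{"dx":0,"dy":0,"dz":0,"ax":0,"ay":0,"az":0.139},{"dx":0,"dy":0,"dz":0,"ax":0,"ay":0,"az":0},{"dx":0,"dy":0,"dz":0,"ax":0,"ay":0,"az":0},{"dx":0,"dy":0,"dz":0,"ax":0,"ay":0,"az":0}]}}

```text
t: 61.1
eef_pos: [0.6141, 0.1572, 0.2296]
tcp_rot: [0.668, 0.744, -0.0, -0.0]
contact_force: [0.3, -0.1, -0.4]
gripper_width: 0.051
gripper_force: 0.0
```

Run:
```python
from h import *
s=bot.sense();im=shot('wrist','w16');print(s['eef_pos'],s['q'])
c=cam('wrist',s)
h=cv2.cvtColor(im,cv2.COLOR_BGR2HSV)
m=((h[...,0]>15)&(h[...,0]<35)&(h[...,1]>120)&(h[...,2]>120)).astype(np.uint8)
k,l,st,ce=cv2.connectedComponentsWithStats(cv2.morphologyEx(m,cv2.MORPH_OPEN,np.ones((3,3))))
for i in range(1,k):
    if st[i,4]>80: 
        ys,xs=np.where(l==i);rc=cv2.minAreaRect(np.c_[xs,ys].astype(np.float32));print(rc,[ray(c,b,.098)[:2].round(4).tolist() for b in cv2.boxPoints(rc)])
plan([.6155,.143,.085],Rt(-1.467),n=5)
```

```text
[0.61407791 0.1571629  0.22960806] [-0.35557621  0.4242638   0.00921403  1.67523113 -0.00486391  1.04329769
 -0.23748167]
((597.2116088867188, 83.44232177734375), (6.471832752227783, 25.8873291015625), 11.309932708740234) [[0.8113, 0.2587], [0.8092, 0.2765], [0.8142, 0.2761], [0.8163, 0.2583]]
((317.0, 204.0), (54.0, 8.0), 90.0) [[0.6095, 0.1741], [0.6159, 0.1748], [0.621, 0.1291], [0.6143, 0.1284]]
total d [   1.4  -14.1 -144.6] rv [-0.001 -0.     0.003] rows 5
0 {"dx": -2.8, "dy": 0.0, "dz": 28.9, "ax": -0.0003, "ay": -0.0, "az": 0.0006}
```

{"api": "apply_moves", "payload": {"commands": [{"dx":-7,"dy":0.3,"dz":20,"ax":0,"ay":0,"az":0},{"dx":-7,"dy":0,"dz":40,"ax":0,"ay":0,"az":0},{"dx":0,"dy":0,"dz":40,"ax":0,"ay":0,"az":0},{"dx":0,"dy":0,"dz":30,"ax":0,"ay":0,"az":0},{"dx":0,"dy":0,"dz":14,"ax":0,"ay":0,"az":0}]}}

```text
t: 61.65
eef_pos: [0.6138, 0.1425, 0.0825]
tcp_rot: [0.669, 0.743, -0.002, -0.002]
contact_force: [-1.2, 0.6, 0.2]
gripper_width: 0.0511
gripper_force: 0.0
```

{"api": "apply_moves", "payload": {"commands": [{"dx":0,"dy":0,"dz":0,"ax":0,"ay":0,"az":0},{"dx":0,"dy":0,"dz":0,"ax":0,"ay":0,"az":0},{"dx":0,"dy":0,"dz":0,"ax":0,"ay":0,"az":0},{"dx":0,"dy":0,"dz":0,"ax":0,"ay":0,"az":0},{"dx":0,"dy":0,"dz":0,"ax":0,"ay":0,"az":0}]}}

```text
t: 62.15
eef_pos: [0.6163, 0.1433, 0.0867]
tcp_rot: [0.669, 0.743, 0.0, 0.0]
contact_force: [-0.2, 0.6, -0.4]
gripper_width: 0.0513
gripper_force: 0.0
```

{"api": "apply_moves", "payload": {"commands": [{"dx":0,"dy":0,"dz":0,"ax":0,"ay":0,"az":0},{"dx":0,"dy":0,"dz":0,"ax":0,"ay":0,"az":0},{"dx":0,"dy":0,"dz":0,"ax":0,"ay":0,"az":0},{"dx":0,"dy":0,"dz":0,"ax":0,"ay":0,"az":0},{"dx":0,"dy":0,"dz":0,"ax":0,"ay":0,"az":0}], "fingers": -1, "grip_force": 60}}

```text
t: 62.65
eef_pos: [0.6159, 0.1432, 0.0858]
tcp_rot: [0.669, 0.743, -0.0, -0.0]
contact_force: [0.3, 0.5, 2.2]
gripper_width: 0.0068
gripper_force: 59.7
```

{"api": "apply_moves", "payload": {"commands": [{"dx":0,"dy":0,"dz":0,"ax":0,"ay":0,"az":0},{"dx":0,"dy":0,"dz":0,"ax":0,"ay":0,"az":0},{"dx":0,"dy":0,"dz":0,"ax":0,"ay":0,"az":0},{"dx":0,"dy":0,"dz":0,"ax":0,"ay":0,"az":0},{"dx":0,"dy":0,"dz":0,"ax":0,"ay":0,"az":0}]}}

```text
t: 63.15
eef_pos: [0.6159, 0.1432, 0.0857]
tcp_rot: [0.669, 0.743, -0.0, -0.0]
contact_force: [0.1, 0.0, 3.5]
gripper_width: 0.0067
gripper_force: 59.9
```

{"api": "apply_moves", "payload": {"commands": [{"dx":0,"dy":0,"dz":-15,"ax":0,"ay":0,"az":0},{"dx":0,"dy":0,"dz":-30,"ax":0,"ay":0,"az":0},{"dx":0,"dy":0,"dz":-40,"ax":0,"ay":0,"az":0},{"dx":0,"dy":0,"dz":-40,"ax":0,"ay":0,"az":-0.1},{"dx":0,"dy":0,"dz":-10,"ax":0,"ay":0,"az":-0.13}]}}

```text
t: 63.65
eef_pos: [0.6176, 0.1436, 0.2261]
tcp_rot: [0.578, 0.816, 0.002, 0.002]
contact_force: [1.1, -0.7, -1.7]
gripper_width: 0.0069
gripper_force: 59.3
```

{"api": "apply_moves", "payload": {"commands": [{"dx":0,"dy":0,"dz":0,"ax":0,"ay":0,"az":-0.135},{"dx":0,"dy":0,"dz":0,"ax":0,"ay":0,"az":-0.135},{"dx":0,"dy":0,"dz":0,"ax":0,"ay":0,"az":-0.135},{"dx":0,"dy":0,"dz":0,"ax":0,"ay":0,"az":-0.135},{"dx":0,"dy":0,"dz":0,"ax":0,"ay":0,"az":-0.135}]}}

```text
t: 64.15
eef_pos: [0.615, 0.1428, 0.2206]
tcp_rot: [0.274, 0.962, -0.001, -0.001]
contact_force: [-0.4, -0.3, -1.7]
gripper_width: 0.0067
gripper_force: 59.2
```

{"api": "apply_moves", "payload": {"commands": [{"dx":0,"dy":0,"dz":0,"ax":0,"ay":0,"az":-0.135},{"dx":0,"dy":0,"dz":0,"ax":0,"ay":0,"az":-0.007},{"dx":0,"dy":0,"dz":0,"ax":0,"ay":0,"az":0},{"dx":0,"dy":0,"dz":0,"ax":0,"ay":0,"az":0},{"dx":0,"dy":0,"dz":0,"ax":0,"ay":0,"az":0}]}}

```text
t: 64.65
eef_pos: [0.6157, 0.1432, 0.2206]
tcp_rot: [0.209, 0.978, -0.0, -0.001]
contact_force: [-0.0, -0.8, -2.6]
gripper_width: 0.0068
gripper_force: 59.2
```

```bash
cat >> h.py <<'E'
th=np.radians(20); YS=1.151
xs_=np.array([np.cos(YS),np.sin(YS),0]); ys_=np.array([-np.sin(YS),np.cos(YS),0]); zz=np.array([0,0,1.])
xd=np.cos(th)*xs_-np.sin(th)*zz; zd=np.sin(th)*xs_+np.cos(th)*zz
Rf=Ro.from_matrix(np.c_[ys_,xd,-zd]); seat=np.array([.5162,.3747,.030])
fin=seat-.004*xd+.0777*zd
E
python3 - <<'E'
from h import *
s=bot.sense();print(s['eef_pos'],s['q'],s['gripper_width'],s['contact_force'])
print('final',fin); t=fin+.06*zd-.004*xd; print('above',t)
plan(t,Rf,n=10)
print('translation only',(Ro.from_quat(s['tcp_rot']).inv().apply(t-s['eef_pos'])*1000).round(1), 'rv',(Ro.from_quat(s['tcp_rot']).inv()*Rf).as_rotvec().round(3))
E
```

```text
[0.61570331 0.14317908 0.22055075] [-0.17124444  0.44040445 -0.20954054  1.67599742  0.10293814  1.03752064
  0.73596428] 0.006795089770101786 [-0.00936516 -0.83580567 -2.62717448]
final [0.5254993  0.39553511 0.1043822 ]
above [0.53233124 0.4108421  0.16213184]
total d [-83.4 267.7 -58.4] rv [ 0.348 -0.001 -0.001] rows 10
0 {"dx": 18.5, "dy": 21.0, "dz": 5.8, "ax": 0.0348, "ay": -0.0001, "az": -0.0001}
1 {"dx": 18.5, "dy": 21.2, "dz": 5.1, "ax": 0.0348, "ay": -0.0001, "az": -0.0001}
2 {"dx": 18.5, "dy": 21.4, "dz": 4.4, "ax": 0.0348, "ay": -0.0001, "az": -0.0001}
3 {"dx": 18.5, "dy": 21.5, "dz": 3.6, "ax": 0.0348, "ay": -0.0001, "az": -0.0001}
4 {"dx": 18.5, "dy": 21.6, "dz": 2.9, "ax": 0.0348, "ay": -0.0001, "az": -0.0001}
5 {"dx": 18.5, "dy": 21.7, "dz": 2.1, "ax": 0.0348, "ay": -0.0001, "az": -0.0001}
6 {"dx": 18.5, "dy": 21.8, "dz": 1.3, "ax": 0.0348, "ay": -0.0001, "az": -0.0001}
7 {"dx": 18.5, "dy": 21.8, "dz": 0.6, "ax": 0.0348, "ay": -0.0001, "az": -0.0001}
8 {"dx": 18.5, "dy": 21.8, "dz": -0.2, "ax": 0.0348, "ay": -0.0001, "az": -0.0001}
9 {"dx": 18.5, "dy": 21.8, "dz": -0.9, "ax": 0.0348, "ay": -0.0001, "az": -0.0001}
translation only [185.4 210.3  58.4] rv [ 0.348 -0.001 -0.001]
```

{"api": "apply_moves", "payload": {"commands": [{"dx":18.5,"dy":21.0,"dz":5.8,"ax":0.0348,"ay":0,"az":0},{"dx":18.5,"dy":21.2,"dz":5.1,"ax":0.0348,"ay":0,"az":0},{"dx":18.5,"dy":21.4,"dz":4.4,"ax":0.0348,"ay":0,"az":0},{"dx":18.5,"dy":21.5,"dz":3.6,"ax":0.0348,"ay":0,"az":0},{"dx":18.5,"dy":21.6,"dz":2.9,"ax":0.0348,"ay":0,"az":0}]}}

```text
t: 65.15
eef_pos: [0.5737, 0.278, 0.1913]
tcp_rot: [0.208, 0.974, -0.086, -0.019]
contact_force: [1.0, 0.5, -1.4]
gripper_width: 0.0072
gripper_force: 59.2
```

{"api": "apply_moves", "payload": {"commands": [{"dx":18.5,"dy":21.7,"dz":2.1,"ax":0.0348,"ay":0,"az":0},{"dx":18.5,"dy":21.8,"dz":1.3,"ax":0.0348,"ay":0,"az":0},{"dx":18.5,"dy":21.8,"dz":0.6,"ax":0.0348,"ay":0,"az":0},{"dx":18.5,"dy":21.8,"dz":0,"ax":0.0348,"ay":0,"az":0},{"dx":18.5,"dy":18,"dz":0,"ax":0.0348,"ay":0,"az":0}]}}

```text
t: 65.65
eef_pos: [0.5302, 0.4086, 0.162]
tcp_rot: [0.205, 0.963, -0.17, -0.037]
contact_force: [0.2, -0.2, -2.5]
gripper_width: 0.0069
gripper_force: 59.2
```

{"api": "apply_moves", "payload": {"commands": [{"dx":0,"dy":0,"dz":0,"ax":0,"ay":0,"az":0},{"dx":0,"dy":0,"dz":0,"ax":0,"ay":0,"az":0},{"dx":0,"dy":0,"dz":0,"ax":0,"ay":0,"az":0},{"dx":0,"dy":0,"dz":0,"ax":0,"ay":0,"az":0},{"dx":0,"dy":0,"dz":0,"ax":0,"ay":0,"az":0}]}}

```text
t: 66.15
eef_pos: [0.5316, 0.4057, 0.1629]
tcp_rot: [0.206, 0.963, -0.169, -0.036]
contact_force: [-0.3, 0.1, -2.1]
gripper_width: 0.0068
gripper_force: 59.3
```

Run:
```python
from h import *
s=bot.sense();print(s['eef_pos'],s['q'],s['gripper_width'],s['contact_force'])
e=np.array(s['eef_pos'])-fin; print('rel to final: xd %.4f yd %.4f zd %.4f'%(e@xd,e@ys_,e@zd),'rot err',(Ro.from_quat(s['tcp_rot']).inv()*Rf).as_rotvec().round(4))
im=shot('wrist','w17'); im2=shot('scene','s17')
c=cam('wrist',s);h=cv2.cvtColor(im,cv2.COLOR_BGR2HSV)
L=.095
for n,P in [('seat-y',seat-L*ys_),('seat+y',seat+L*ys_),('top-y',seat+.058*zd-L*ys_),('top+y',seat+.058*zd+L*ys_),('seatmid',seat)]: print(n,proj(c,P).round(1))
sc=cam('scene'); 
for n,P in [('top-y',seat+.058*zd-L*ys_),('top+y',seat+.058*zd+L*ys_)]: print('scene',n,proj(sc,P).round(1))
print([proj(sc,s['eef_pos']).round(0)])
a=cv2.resize(im2[60:220,390:530],None,fx=3.2,fy=3.2,interpolation=cv2.INTER_CUBIC)
b=cv2.resize(im,(448,280)); W=max(a.shape[1],448)
cv2.imwrite('pics/s17c.png',a)
```

```text
[0.53158655 0.405744   0.16291492] [-0.68232839  0.72144636 -0.19386531  1.37848442  0.23169832  1.39476231
  0.21890984] 0.006829608388326294 [-0.28580447  0.05851467 -2.12593371]
rel to final: xd -0.0089 yd -0.0014 zd 0.0590 rot err [ 0.0008 -0.0008 -0.0014]
seat-y [329.7 296.1]
seat+y [332.3  71.8]
top-y [332.8 338.2]
top+y [337.   59.6]
seatmid [330.9 194. ]
scene top-y [471.8 159.2]
scene top+y [450.  104.9]
[array([473., 107.])]
```

Run:
```python
from h import *
im=cv2.imread('pics/w17.png');h=cv2.cvtColor(cv2.medianBlur(im,3),cv2.COLOR_BGR2HSV)
for v in (70,85,100,120,140,280,300):
    print(v,[(u,*map(int,h[v,u])) for u in range(276,384,4)])
s=bot.sense();c=cam('wrist',s)
for k in (-.085,-.07,.05,.07,.085): print(k,proj(c,seat+k*ys_).round(1),proj(c,seat+.058*zd+k*ys_).round(1),'lip in',proj(c,seat-.015*xd+.006*zd+k*ys_).round(1),'lip out',proj(c,seat-.02*xd+.006*zd+k*ys_).round(1))
```

```text
70 [(276, 107, 185, 117), (280, 107, 182, 118), (284, 108, 179, 117), (288, 107, 174, 116), (292, 108, 169, 115), (296, 108, 163, 116), (300, 108, 161, 114), (304, 109, 151, 115), (308, 110, 147, 116), (312, 110, 141, 116), (316, 111, 135, 115), (320, 111, 129, 115), (324, 109, 106, 125), (328, 112, 117, 113), (332, 113, 111, 113), (336, 6, 113, 77), (340, 8, 132, 85), (344, 7, 132, 89), (348, 7, 135, 91), (352, 13, 128, 159), (356, 13, 127, 159), (360, 13, 128, 157), (364, 14, 130, 153), (368, 13, 130, 153), (372, 14, 133, 151), (376, 14, 134, 152), (380, 14, 133, 152)]
85 [(276, 106, 195, 115), (280, 107, 188, 115), (284, 107, 191, 115), (288, 106, 183, 114), (292, 107, 180, 116), (296, 107, 175, 115), (300, 108, 169, 110), (304, 0, 84, 64), (308, 1, 96, 69), (312, 4, 95, 67), (316, 3, 109, 75), (320, 4, 110, 72), (324, 6, 113, 72), (328, 6, 119, 75), (332, 30, 31, 58), (336, 18, 59, 65), (340, 7, 131, 76), (344, 8, 134, 78), (348, 8, 134, 78), (352, 8, 136, 79), (356, 9, 141, 83), (360, 9, 143, 84), (364, 8, 146, 84), (368, 9, 149, 82), (372, 9, 147, 85), (376, 9, 147, 90), (380, 
[... 2381 characters left out ...]
0), (316, 19, 166, 149), (320, 18, 164, 151), (324, 19, 168, 147), (328, 8, 50, 41), (332, 4, 47, 38), (336, 9, 48, 37), (340, 4, 54, 38), (344, 4, 55, 37), (348, 0, 48, 37), (352, 4, 54, 38), (356, 0, 50, 36), (360, 4, 52, 39), (364, 3, 64, 40), (368, 4, 52, 39), (372, 9, 48, 37), (376, 3, 61, 42), (380, 3, 59, 39)]
-0.085 [329.4 286.7] [332.5 327.1] lip in [312.6 290.2] lip out [306.9 290.2]
-0.07 [329.6 271.5] [332.8 308.9] lip in [312.6 274.7] lip out [306.8 274.7]
0.05 [331.3 133.3] [335.5 138.6] lip in [312.3 133.7] lip out [305.8 133.7]
0.07 [331.6 107. ] [336. 105.] lip in [312.2 106.8] lip out [305.6 106.8]
0.085 [331.9  86.6] [336.4  78.7] lip in [312.2  85.9] lip out [305.5  85.9]
```

View pics/w17.png

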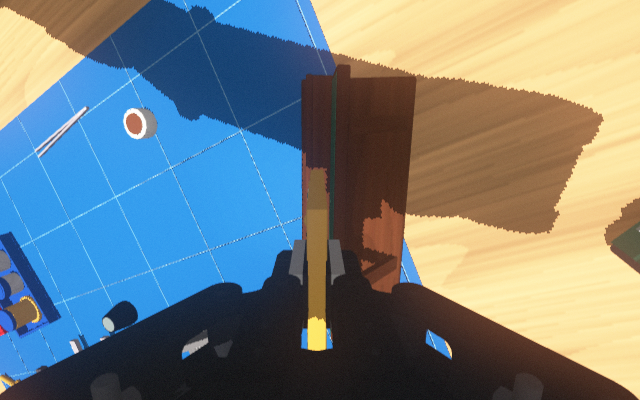

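The wrist view looks along the board edge-on: green face at columns 331-335, as predicted, with the dial strip parallel to it at columns 308-326. The stand's pose is confirmed, so I lower the dial onto the ledge.

{"api": "apply_moves", "payload": {"commands": [{"dx":0,"dy":5,"dz":0,"ax":0,"ay":0,"az":0},{"dx":0,"dy":0,"dz":15,"ax":0,"ay":0,"az":0},{"dx":0,"dy":0,"dz":15,"ax":0,"ay":0,"az":0},{"dx":0,"dy":0,"dz":15,"ax":0,"ay":0,"az":0},{"dx":0,"dy":0,"dz":4,"ax":0,"ay":0,"az":0}]}}

```text
t: 66.75
eef_pos: [0.5246, 0.394, 0.1118]
tcp_rot: [0.205, 0.963, -0.171, -0.038]
contact_force: [-0.3, 0.4, -1.5]
gripper_width: 0.0066
gripper_force: 60.2
```

{"api": "apply_moves", "payload": {"commands": [{"dx":0,"dy":0,"dz":2,"ax":0,"ay":0,"az":0},{"dx":0,"dy":0,"dz":2,"ax":0,"ay":0,"az":0},{"dx":0,"dy":0,"dz":1,"ax":0,"ay":0,"az":0},{"dx":0,"dy":0,"dz":0,"ax":0,"ay":0,"az":0},{"dx":0,"dy":0,"dz":0,"ax":0,"ay":0,"az":0}]}}

```text
t: 67.25
eef_pos: [0.5253, 0.3946, 0.1103]
tcp_rot: [0.205, 0.963, -0.169, -0.036]
contact_force: [0.1, -0.1, -1.6]
gripper_width: 0.0068
gripper_force: 60.2
```

{"api": "apply_moves", "payload": {"commands": [{"dx":0,"dy":0,"dz":1,"ax":0,"ay":0,"az":0},{"dx":0,"dy":0,"dz":1,"ax":0,"ay":0,"az":0},{"dx":0,"dy":0,"dz":0,"ax":0,"ay":0,"az":0},{"dx":0,"dy":0,"dz":0,"ax":0,"ay":0,"az":0},{"dx":0,"dy":0,"dz":0,"ax":0,"ay":0,"az":0}]}}

```text
t: 67.75
eef_pos: [0.5248, 0.3937, 0.1081]
tcp_rot: [0.205, 0.963, -0.17, -0.037]
contact_force: [0.5, 0.9, -1.2]
gripper_width: 0.0068
gripper_force: 60.2
```

Run:
```python
from h import *
s=bot.sense();f=np.array(s['contact_force'])
e=np.array(s['eef_pos'])-fin; print('rel: xd %.4f yd %.4f zd %.4f'%(e@xd,e@ys_,e@zd),'f xd %.1f zd %.1f yd %.1f'%(f@xd,f@zd,f@ys_),'rot err',(Ro.from_quat(s['tcp_rot']).inv()*Rf).as_rotvec().round(4))
```

```text
rel: xd -0.0031 yd -0.0001 zd 0.0028 f xd 1.4 zd -0.8 yd -0.1 rot err [ 0.0004 -0.0009  0.0008]
```

{"api": "apply_moves", "payload": {"commands": [{"dx":0,"dy":0,"dz":1,"ax":0,"ay":0,"az":0},{"dx":0,"dy":0,"dz":1,"ax":0,"ay":0,"az":0},{"dx":0,"dy":0,"dz":0,"ax":0,"ay":0,"az":0},{"dx":0,"dy":0,"dz":0,"ax":0,"ay":0,"az":0},{"dx":0,"dy":0,"dz":0,"ax":0,"ay":0,"az":0}]}}

```text
t: 68.25
eef_pos: [0.5245, 0.3931, 0.1062]
tcp_rot: [0.205, 0.963, -0.17, -0.037]
contact_force: [0.1, -0.4, -0.9]
gripper_width: 0.0067
gripper_force: 60.2
```

{"api": "apply_moves", "payload": {"commands": [{"dx":0,"dy":0,"dz":1,"ax":0,"ay":0,"az":0},{"dx":0,"dy":0,"dz":1,"ax":0,"ay":0,"az":0},{"dx":0,"dy":0,"dz":0,"ax":0,"ay":0,"az":0},{"dx":0,"dy":0,"dz":0,"ax":0,"ay":0,"az":0},{"dx":0,"dy":0,"dz":0,"ax":0,"ay":0,"az":0}]}}

```text
t: 68.75
eef_pos: [0.5245, 0.3927, 0.1048]
tcp_rot: [0.205, 0.963, -0.169, -0.036]
contact_force: [0.9, 0.2, 4.6]
gripper_width: 0.007
gripper_force: 60.9
```

```bash
cat > rel.py <<'E'
from h import *
s=bot.sense();f=np.array(s['contact_force'])
e=np.array(s['eef_pos'])-fin; print('rel: xd %.4f yd %.4f zd %.4f'%(e@xd,e@ys_,e@zd),'f xd %.1f zd %.1f yd %.1f'%(f@xd,f@zd,f@ys_),'rot err',(Ro.from_quat(s['tcp_rot']).inv()*Rf).as_rotvec().round(4),'tq',np.round(s['ft_torque'],2))
E
python3 rel.py
```

```text
rel: xd -0.0030 yd -0.0003 zd -0.0006 f xd -1.1 zd 4.5 yd -0.8 rot err [ 0.0012 -0.0006  0.0006] tq [ 0.24 -0.    0.01]
```

Ledge contact at about 6 N above the hanging weight. Next I slide the dial back to the board.

{"api": "apply_moves", "payload": {"commands": [{"dx":0,"dy":1,"dz":-0.5,"ax":0,"ay":0,"az":0},{"dx":0,"dy":1,"dz":0,"ax":0,"ay":0,"az":0},{"dx":0,"dy":0,"dz":0,"ax":0,"ay":0,"az":0},{"dx":0,"dy":0,"dz":0,"ax":0,"ay":0,"az":0},{"dx":0,"dy":0,"dz":0,"ax":0,"ay":0,"az":0}]}}

```text
t: 69.25
eef_pos: [0.5249, 0.3937, 0.1045]
tcp_rot: [0.205, 0.963, -0.17, -0.037]
contact_force: [-0.6, -1.1, 5.6]
gripper_width: 0.0069
gripper_force: 61.4
```

```bash
python3 rel.py
```

```text
rel: xd -0.0019 yd -0.0002 zd -0.0006 f xd -3.1 zd 4.8 yd 0.1 rot err [-0.0013 -0.0011  0.0003] tq [-0.45  0.34 -0.07]
```

{"api": "apply_moves", "payload": {"commands": [{"dx":0,"dy":0.7,"dz":0,"ax":0,"ay":0,"az":0},{"dx":0,"dy":0.7,"dz":0,"ax":0,"ay":0,"az":0},{"dx":0,"dy":0,"dz":0,"ax":0,"ay":0,"az":0},{"dx":0,"dy":0,"dz":0,"ax":0,"ay":0,"az":0},{"dx":0,"dy":0,"dz":0,"ax":0,"ay":0,"az":0}]}}

```text
t: 69.75
eef_pos: [0.525, 0.3939, 0.1044]
tcp_rot: [0.205, 0.963, -0.172, -0.037]
contact_force: [-3.6, -3.7, 9.8]
gripper_width: 0.0069
gripper_force: 61.7
```

```bash
python3 rel.py
```

```text
rel: xd -0.0016 yd -0.0002 zd -0.0006 f xd -7.9 zd 7.6 yd 1.7 rot err [-0.0039 -0.0015 -0.0003] tq [-1.28  0.88 -0.29]
```

{"api": "apply_moves", "payload": {"commands": [{"dx":0,"dy":-0.7,"dz":0,"ax":0,"ay":0,"az":0},{"dx":0,"dy":0,"dz":0,"ax":0,"ay":0,"az":0},{"dx":0,"dy":0,"dz":0,"ax":0,"ay":0,"az":0},{"dx":0,"dy":0,"dz":0,"ax":0,"ay":0,"az":0},{"dx":0,"dy":0,"dz":0,"ax":0,"ay":0,"az":0}], "fingers": -0.3}}

```text
t: 70.25
eef_pos: [0.5253, 0.395, 0.1036]
tcp_rot: [0.205, 0.963, -0.17, -0.037]
contact_force: [0.1, -0.4, -0.4]
gripper_width: 0.0298
gripper_force: 0.0
```

{"api": "apply_moves", "payload": {"commands": [{"dx":0,"dy":0,"dz":-5,"ax":0,"ay":0,"az":0},{"dx":0,"dy":0,"dz":-20,"ax":0,"ay":0,"az":0},{"dx":0,"dy":0,"dz":-40,"ax":0,"ay":0,"az":0},{"dx":0,"dy":0,"dz":-40,"ax":0,"ay":0,"az":0},{"dx":0,"dy":-10,"dz":-40,"ax":0,"ay":0,"az":0}]}}

```text
t: 70.75
eef_pos: [0.5416, 0.4327, 0.2447]
tcp_rot: [0.204, 0.963, -0.169, -0.037]
contact_force: [0.4, 0.3, -1.2]
gripper_width: 0.0299
gripper_force: 0.0
```

{"api": "apply_moves", "payload": {"commands": [{"dx":0,"dy":-30,"dz":0,"ax":-0.09,"ay":0,"az":0},{"dx":0,"dy":-30,"dz":0,"ax":-0.09,"ay":0,"az":0},{"dx":0,"dy":-30,"dz":0,"ax":-0.09,"ay":0,"az":0},{"dx":0,"dy":-30,"dz":0,"ax":-0.08,"ay":0,"az":0},{"dx":0,"dy":0,"dz":0,"ax":0,"ay":0,"az":0}]}}

```text
t: 71.25
eef_pos: [0.4929, 0.3178, 0.2692]
tcp_rot: [0.211, 0.977, -0.001, -0.0]
contact_force: [0.7, 0.6, 0.1]
gripper_width: 0.0297
gripper_force: 0.0
```

{"api": "apply_moves", "payload": {"commands": [{"dx":0,"dy":-30,"dz":0,"ax":0,"ay":0,"az":0},{"dx":0,"dy":-30,"dz":0,"ax":0,"ay":0,"az":0},{"dx":0,"dy":0,"dz":0,"ax":0,"ay":0,"az":0},{"dx":0,"dy":0,"dz":0,"ax":0,"ay":0,"az":0},{"dx":0,"dy":0,"dz":0,"ax":0,"ay":0,"az":0}]}}

```text
t: 71.75
eef_pos: [0.4703, 0.2715, 0.2692]
tcp_rot: [0.208, 0.978, 0.001, -0.0]
contact_force: [-0.4, 0.0, -1.1]
gripper_width: 0.0298
gripper_force: 0.0
```

Run:
```python
from h import *
s=bot.sense();print(s['eef_pos'],s['gripper_width'])
for cm in ('scene','top','wrist'):
    im=shot(cm,'f_'+cm); c=cam(cm,s)
    print(cm); spots(['pot_red1','pot_blue1','barrel_blue','dial_black','loupe'],cm,4)
    O=seat-.004*xd
    for n,P in [('TL',O+.09*zd-.032*ys_),('TR',O+.09*zd+.032*ys_),('BL',O-.032*ys_),('BR',O+.032*ys_)]: print(n,proj(c,P).round(0).tolist(),end=' ')
    print()
a=cv2.resize(cv2.imread('pics/f_scene.png')[80:330,130:520],None,fx=1.6,fy=1.6)[:,:480] if 0 else cv2.imread('pics/f_scene.png')[80:310,140:500]
b=cv2.resize(cv2.imread('pics/f_top.png')[130:260,140:460],(480,195))
w=cv2.imread('pics/f_wrist.png')
C=np.zeros((600,800,3),np.uint8); C[:230,:360]=a; C[235:430,:480]=b; C[:320,370:800]=cv2.resize(w,(512,320))[:,41:471]; 
z=cv2.resize(cv2.imread('pics/f_scene.png')[85:200,420:500],None,fx=2.4,fy=2.4,interpolation=cv2.INTER_CUBIC); C[322:322+z.shape[0],500:500+z.shape[1]]=z[:278]
cv2.imwrite('pics/final.png',C)
```

```text
[0.47027389 0.27148279 0.26919022] 0.029836115571827727
scene
pot_red1 [(0.71, [0.2944, -0.2543, 0.0229]), (0.59, [0.7267, -0.0243, 0.0252]), (0.58, [0.464, -0.3191, 0.0282]), (0.48, [0.5099, -0.3132, 0.029])]
pot_blue1 [(0.67, [0.6547, -0.3503, 0.0085]), (0.65, [0.4801, -0.1847, 0.0246]), (0.51, [0.438, -0.1879, 0.0334])]
barrel_blue [(0.86, [0.5287, -0.1854, 0.0353]), (0.54, [0.6519, 0.1484, 0.0144])]
dial_black [(0.36, [0.4818, -0.1957, 0.0057]), (0.27, [0.6469, -0.1365, 0.0275])]
loupe [(0.35, [0.6562, -0.3519, 0.0084])]
TL [470.0, 130.0] TR [462.0, 112.0] BL [451.0, 156.0] BR [444.0, 138.0] 
top
pot_red1 [(0.7, [0.2811, -0.2463, 0.0261]), (0.57, [0.4989, -0.3124, 0.0295]), (0.48, [0.4542, -0.3163, 0.0303])]
pot_blue1 [(0.63, [0.4344, -0.1832, 0.0325]), (0.18, [0.4787, -0.1831, 0.0031])]
barrel_blue [(0.6, [0.5212, -0.175, 0.0399])]
dial_black []
loupe [(0.39, [0.5715, 0.0208, 0.028])]
TL [176.0, 177.0] TR [165.0, 198.0] BL [194.0, 188.0] BR [184.0, 208.0] 
wrist
pot_red1 []
pot_blue1 [(0.58, [0.4811, -0.1669, 0.0221]), (0.25, [0.5222, -0.1699, 0.028])]
barrel_blue [(0.59, [0.524, -0.1682, 0.0297])]
dial_black [(0.39, [0.5031, -0.1511, -0.0014])]
loupe []
TL [469.0, 226.0] TR [479.0, 155.0] BL [410.0, 202.0] BR [414.0, 146.0]
```

View pics/final.png

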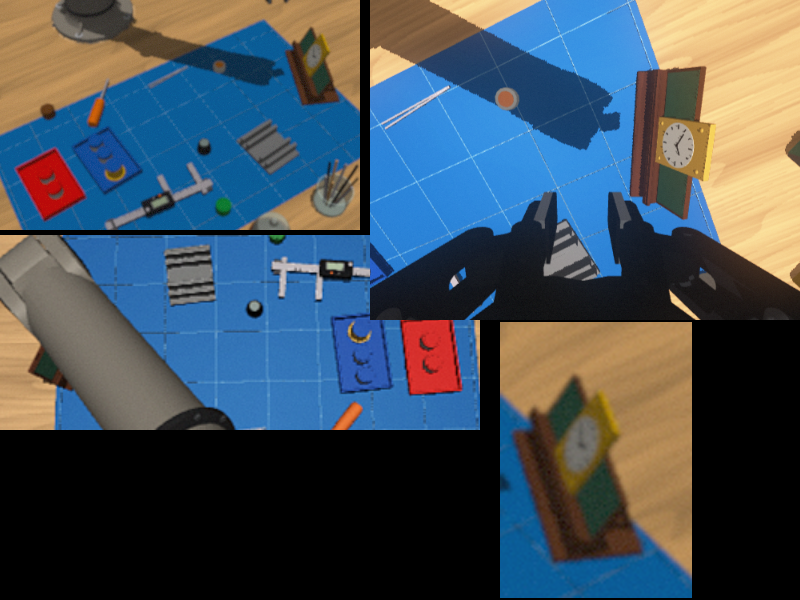

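The final view shows the white-faced dial on the ledge against the board, face outward (wrist view (680,145)). The barrel and both blue pots stand in the blue tray and both red pots in the red one. Nothing else has moved.

```bash
python3 -c "
from station import bot
print(bot.sense()['t'],bot.sign_off())"
```

```text
the job is handed in; nothing more can be done
72.65 None
```

Job handed in at 72.7 s: the barrel was checked between the caliper jaws, the barrel and all four pots stand in the trays of their own colour, and the one dial present is on the stand, face outward.

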